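# Archive the slide boxes and log the drawer

## Robot

A 6-joint arm with a two-finger parallel gripper is mounted at the origin on a cart in front of the work surface, level with it; the furniture and walls round the work are solid. World frame = base frame: x ahead of the robot, y to its left, z up, the work surface at z = 0. Lengths are in m, angles in degrees, forces in N, time in s.
With the tool pointing down it reaches from about 0.3 to 0.75 m from the base axis. Payload 8.5 kg.
Tool frame: the origin (TCP) lies at the very end of the fingers, on their centre line; the grasp point (between the pads) lies 19 mm behind it; z points along the fingers, y is the line along which they close (so a half turn about z gives the same grasp; the last joint's range is limited). The gripper opens to 85 mm and grips with 20 to 120 N. Pads are 22 mm wide; open, the fingers measure 114 mm over their backs; the gripper's body (76 mm by 85 mm) begins 54 mm behind the grasp point. The pads swing forward as they close: fully open they stand 13 mm farther back than shut.
Start: joints at [52.924, 21.807, 74.336, -0, 83.858, -12.336], TCP at [0.23, 0.5, 0.231] pointing down, gripper open.
Joint ranges: [-178.18, 178.18], [-50.72, 133.34], [12.68, 142.11], [-81.47, 261.47], [9.98, 163.14], [-165.26, 165.26]. Speed limits (degrees/s): [136.94, 136.94, 180, 180, 180, 180].

## Interface

Orientations are given as a 3x3 rotation matrix whose columns are the frame's x, y, z axes.
In Python, from rig import observe, cams, ticket gives the robot as it stands.
- The arm moves only by the tool move_arm, never from a script. Its arguments are lists of equal length, an entry for each row: "jaw": the finger opening in cm, from 0 to 8.54; "dp": the shift along the tool's x, y, z in cm, a list of three; "turn": the turn, a rotation vector about the tool's x, y, z in rad, a list of three. In form: {"jaw": [jaw, ...], "dp": [[tx, ty, tz], ...], "turn": [[wx, wy, wz], ...]}. A call has 1 to 12 rows; each row shifts and turns the commanded pose from where the row before left it, along the tool's axes as they then stand; what a row does not reach is not made up. A row lasts 1/12 s, in which the tool goes at most 41.7 mm and 7.16 degrees, less where a joint would pass 70% of its speed; a pose out of reach is approached as far as the arm can. A call is refused whole if a number of a shift passes 4.17 or a number of a turn 0.125, either way. A call with a gripper value outside its range is refused whole. The fingers move at their own pace and stop on an object; "force" is the grip in N (left out, the last holds). Time passes only in rows, so rows that do not move let the fingers close. It gives the time, the measured TCP pose, the force, the opening and the grip force at its end, in the units of the state.
- observe(): the state, without advancing time (a new reading comes with each control period).
- cams.get_image(name): name is "scene" or "side" or "wrist"; returns (picture, depth): 400x640x3 uint8, red, green, blue; 400x640 float32, m along the optical axis (not along the pixel's ray), 0 where there is no reading.
- cams.calibration(name): a dict with "vertical_fov" (degrees; the focal length in pixels is half the picture's height over the tangent of half this angle, whatever the lens; pixels are square), "cx", "cy" (the principal point, pixels), "k1" (the pictures are not rectified: a ray, as slopes to the right and down, at radius r is drawn at 1 + k1 r^2 times it, then the intrinsics apply), "view" (4x4, takes a point from world to camera coordinates); the wrist camera has in their place "tool_from_camera" (4x4, takes a point from camera to tool coordinates, whose origin is the TCP and whose axes are the flange's). Camera axes: x right, y up, looking along -z (the intrinsics and any distortion apply to the point x, -y, -z); pixel columns grow to the right and rows downward; lengths in m; the calibration is good to about 2 mm. A picture is of the moment at which its call begins: read the wrist's pose just before it. calibration takes no time and is no camera call.
- ticket.close_job(): hands the job in; it is judged then, once.
Trained networks look in the newest picture that a camera, given by its name, has taken for a name from the list of things; names that differ only in an ending like _2 or _b are one class to them, and where a whole thing is asked for, a point or a joint stands for the part that bears it (a point fixed in the world has none). Each returns a list of dicts, best first, with "p" (0 to 1); they miss things now and then, are a little off and sometimes report something else, mostly with a low value. They report only what shows in the picture. A call takes as long as a camera call.
- cams.spot_in(camera, query): "box" ([centre column, centre row, width, height] as shares, 0 to 1, of the picture: columns of its width, rows of its height, round what is visible of it).
- cams.outline_of(camera, query): "mask" (400x640 bool, what is visible of it) and "box" ([centre column, centre row, width, height] as shares, 0 to 1, of the picture: columns of its width, rows of its height, round what is visible of it).
- cams.mark_of(camera, query): "location" ([column, row] as shares, 0 to 1, of the picture: columns of its width, rows of its height: a listed point, or the origin of a listed thing).
The state is a dict: "time_s": time; "q": joint angles; "qvel": joint speeds; "joint_efforts": joint torques, N m; "position": TCP position; "tool_rot": TCP orientation; "ft_force": force on the tool from outside, world axes, zero at the start; "wrist_torque": the same for the moment, N m; "grip_width": finger opening in m; "gripper_force": force on a finger pad.
Only numpy, scipy, OpenCV 4.12 (cv2) and the standard library are available. Lean on these libraries where they do the work, as an engineer would, in place of code of your own. Each camera call takes 0.05 s, during which the arm holds its last target. There are 200 camera calls.

## Task

Put away every slide box on the bench: open the drawer of the low grey cabinet, lay each box flat on the drawer's floor in a bay of its own, and shut the drawer fully. Then log it: take the yellow hand scanner, hold it still for a good second with its beam square on the middle of the label on the drawer front, its window about 10 cm from the label, and lay it back on its cradle as it lay before. Leave the bottles, the timer and the trough alone.

Things in the scene. Friction and masses are not known exactly. Their poses are not given: they have to be found in the camera images.
- cabinet: low grey one-drawer slide cabinet, fixed to the bench, 235 deep x 150 wide x 72 mm high. Origin: on the bench, below the middle of the front plane of its shell. Its +x points into the cabinet, so the drawer opens along its -x; +y is along the front, z up.
- drawer (a joint): how far the drawer is out, in m: 0 shut, 0.235 fully out (stop). It slides with about 1.5 N of friction and stays where it is left. The mouth below the cabinet's top is 52 mm high above the drawer floor, so only boxes that lie flat pass under it.
- drawer_handle (a point): middle of the drawer's steel bar handle (moves with it; axes as the cabinet's). The bar, 11 mm thick, runs 70 mm along the cabinet's y, 48 mm above the bench, 35 mm in front of the front panel (29 mm of free room behind the bar); the panel is 148 mm wide and reaches from 4 to 67 mm above the bench.
- front_bay (a point): middle of the drawer's front bay, on the floor, 12 mm above the bench (moves with the drawer; axes as the cabinet's). Inside: x from -0.048 (front panel) to +0.172 (back wall), y +-0.058; side and back walls rise 32 mm. Two blue ribs along y, 3 mm thick, 8 mm high, at x = 0.0355 and 0.1035 make three bays, each for one box laid along y; good box centres: x = 0, 0.0695, 0.1385, y = 0.
- label (a point): middle of the white bar-code label, 44 x 32 mm, on the drawer's upright front panel beside the handle, 37 mm above the bench (moves with the drawer; axes as the cabinet's: +x points into the panel, -x straight out of the label).
- scanner_mid (a point): middle (half-way up) of the loose yellow bar-shaped hand scanner, 150 mm long along its x, 36 mm high, 0.15 kg. It has a yellow grip 34 mm wide from x = -0.075 to +0.033, and a black head 48 mm wide from there to +0.075 with the red window at the end; z up. It starts lying on its cradle.
- scanner_window (a point): middle of the scanner's red window, 75 mm ahead of its middle along its x, 18 mm above its underside; the beam leaves from here along +x (axes as the scanner's). It reads a label 50 to 150 mm ahead.
- cradle_rest (a point): fixed charging stand (cradle): middle of the top of its grey bed, 110 mm above the bench; x along the bed, z up. Bed 136 mm long (x), 28 mm wide (fingers pass beside it), 20 mm thick, on a column; foot 150 x 80 x 8 mm. A stop 12 mm higher than the bed stands at x = -0.083. The scanner lies on it, its middle 18 mm above this point, its x along the stand's x.
- box_blue_mid (a point): middle (half-way up) of the loose blue plastic slide box, 96 mm long (x), 42 mm wide (y), 40 mm high (z), 0.12 kg, paper label on its lid; may be absent. Boxes start flat on the bench.
- box_green_mid (a point): middle (half-way up) of the loose green plastic slide box, 96 mm long (x), 42 mm wide (y), 40 mm high (z), 0.12 kg, paper label on its lid; may be absent. Boxes start flat on the bench.
- box_red_mid (a point): middle (half-way up) of the loose red plastic slide box, 96 mm long (x), 42 mm wide (y), 40 mm high (z), 0.12 kg, paper label on its lid; may be absent. Boxes start flat on the bench.
- dark_bottle: a dark bottle with a white cap, 48 mm across, 90 mm tall, a bystander; origin at the middle of its underside.
- amber_bottle: an amber bottle with a black cap, 56 mm across, 105 mm tall, a bystander; origin at the middle of its underside.
- timer: a white bench timer, 66 x 66 x 23 mm, a bystander; origin at the middle of its underside.
- reservoir: a white reagent trough with blue content, 143 x 68 x 26 mm, a bystander; origin at the middle of its underside.

How it is judged (in metres and radians):
On the way, in this order (a step that is already met when the one before it is completed fails the run):
1. the drawer has been pulled open (10 cm or more) (value of joint drawer above 0.1 m), for 0.2 s.
2. all boxes lie flat in the drawer and the drawer is shut (within 8 mm) (x of box_blue_mid in the frame of front_bay between -0.033 and 0.157 m and y of box_blue_mid in the frame of front_bay between -0.04 and 0.04 m and z of box_blue_mid in the frame of front_bay between 0.015 and 0.0235 m and x of box_green_mid in the frame of front_bay between -0.033 and 0.157 m and y of box_green_mid in the frame of front_bay between -0.04 and 0.04 m and z of box_green_mid in the frame of front_bay between 0.015 and 0.0235 m and x of box_red_mid in the frame of front_bay between -0.033 and 0.157 m and y of box_red_mid in the frame of front_bay between -0.04 and 0.04 m and z of box_red_mid in the frame of front_bay between 0.015 and 0.0235 m and value of joint drawer below 0.008 m), for 0.3 s.
3. held scanner points at the shut drawer's label: window 50 to 150 mm off, beam within 18 mm sideways, 14 mm up or down of its middle, square within 0.35 rad, still for 0.8 s (x of label in the frame of scanner_window between 0.05 and 0.15 m and y of label in the frame of scanner_window between -0.018 and 0.018 m and z of label in the frame of scanner_window between -0.014 and 0.014 m and angle between the x axis of scanner_window and the x axis of label, either way round below 0.35 rad and linear speed of scanner below 0.03 m/s and contact force between the fingers and scanner above 0.5 N and value of joint drawer below 0.008 m), for 0.8 s.
At the end, for the whole second after the job is handed in: Every box lies flat on the drawer's floor (middle 15 to 23.5 mm above it, so not on a rib or another box); the drawer is shut within 8 mm; the scanner lies at rest on its cradle, middle within 25 mm of the cradle's, lengthwise along it within 0.25 rad, window the same way as before (all of step 2 and horizontal distance between scanner_mid and cradle_rest below 0.025 m and z of scanner_mid in the frame of cradle_rest between 0.012 and 0.024 m and x of scanner_window in the frame of cradle_rest above 0.04 m and angle between the x axis of scanner_window and the x axis of cradle_rest, either way round below 0.25 rad and linear speed of scanner below 0.02 m/s); the robot touches nothing.
It fails at once if a bystander (bottle, timer or trough) is shifted by more than 40 mm or knocked over (distance of any of dark_bottle, amber_bottle, timer, reservoir from where it was at the start of the episode above 0.04 m or angle between any of dark_bottle, amber_bottle, timer, reservoir's own z axis and vertical above 0.5 rad).
Of box_blue, box_green, box_red only 2 to 3 are there at a start; the rules pass over those that are not, and their reading is None.
At some moment in a run one of box_blue, box_green, box_red may be knocked a few centimetres aside while the robot is not near it.
It also fails if it takes over 192 s, if anything falls off the work surface, if the arm or the gripper's body presses on something with over 40 N, if the wrist force passes 120 N, or if a joint passes its speed limit or range.

## Working session

There is one attempt and no reset: what is moved stays moved. The work goes in short steps, Python scripts to look and compute and a tool call to move; the robot and the scene stay as the last step left them, time stands still between calls to the robot, and variables do not carry over. Pictures are saved under pics/ and viewed, at most 14 in all, crops included, and the job is handed in when it is done.

Besides the shell and the picture viewer there is one more tool, called after "Call:" as name(argument=value, ...), one argument or row to a line, values as JSON. move_arm: Moves the arm, as the interface text tells. Its arguments: {"type":"object","properties":{"jaw":{"type":"array","items":{"type":"number"}},"dp":{"type":"array","items":{"type":"array","items":{"type":"number"}}},"turn":{"type":"array","items":{"type":"array","items":{"type":"number"}}},"force":{"type":"number"}},"required":["jaw","dp","turn"]}

```bash
ls; mkdir -p pics; cat > h.py <<'E'
import numpy as np, cv2, sys
from rig import observe, cams, ticket
NAMES=["cabinet","drawer_handle","front_bay","label","scanner_mid","scanner_window","cradle_rest","box_blue_mid","box_green_mid","box_red_mid","dark_bottle","amber_bottle","timer","reservoir"]
def shot(c):
    o=observe(); im,d=cams.get_image(c); return o,im,d
def cam2world(c,o):
    k=cams.calibration(c)
    if 'view' in k: return k,np.linalg.inv(np.array(k['view']))
    T=np.eye(4);T[:3,:3]=np.array(o['tool_rot']);T[:3,3]=o['position']
    return k,T@np.array(k['tool_from_camera'])
def ray(c,o,uv):
    k,M=cam2world(c,o); f=200/np.tan(np.radians(k['vertical_fov'])/2)
    uv=np.atleast_2d(np.asarray(uv,float)); p=(uv-[k['cx'],k['cy']])/f
    q=p.copy()
    for _ in range(20): q=p/(1+k['k1']*(q**2).sum(1,keepdims=True))
    dirs=np.c_[q[:,0],-q[:,1],-np.ones(len(q))]
    return M[:3,3],dirs@M[:3,:3].T
def at_z(c,o,uv,z):
    C,D=ray(c,o,uv); return C+D*((z-C[2])/D[:,2:3])
def cloud(c,o,d,mask):
    v,u=np.nonzero(mask&(d>0)); C,D=ray(c,o,np.c_[u,v]); return C+D*d[v,u][:,None]
def toppose(c,o,d,mask,zlo,zhi):
    P=cloud(c,o,d,mask); P=P[(P[:,2]>zlo)&(P[:,2]<zhi)]
    if len(P)<20: return None
    r=cv2.minAreaRect(P[:,:2].astype(np.float32)*1000)
    return len(P),np.round(r[0],1),np.round(r[1],1),round(r[2],1),np.round(np.median(P[:,2])*1000,1)
def save(im,n): cv2.imwrite('pics/'+n,im[:,:,::-1])
E
python3 - <<'E'
from h import *
for c in ["scene","side"]:
    o,im,d=shot(c); save(im,c+'0.png')
    for n in NAMES:
        try:
            r=cams.mark_of(c,n)
            print(c,n,[(np.round(np.array(x['location'])*[640,400],1).tolist(),round(x['p'],2)) for x in r[:2]])
        except Exception as e: print(c,n,e)
    k=cams.calibration(c); print(np.linalg.inv(k['view'])[:3].round(3).tolist())
E
```

```text
pics
scene cabinet [([420.2, 205.9], 0.97)]
scene drawer_handle [([409.4, 196.1], 0.76)]
scene front_bay []
scene label [([427.5, 203.8], 0.56)]
scene scanner_mid [([267.9, 229.9], 0.76)]
scene scanner_window [([283.3, 226.7], 0.9), ([219.5, 278.3], 0.49)]
scene cradle_rest [([284.1, 223.6], 0.74), ([269.2, 235.4], 0.67)]
scene box_blue_mid [([332.2, 233.6], 0.73), ([410.1, 201.3], 0.5)]
scene box_green_mid [([357.2, 225.9], 0.65)]
scene box_red_mid [([428.7, 208.2], 0.65), ([305.8, 241.0], 0.53)]
scene dark_bottle [([266.0, 231.5], 0.48)]
scene amber_bottle []
scene timer [([333.1, 231.5], 0.53), ([218.9, 274.1], 0.52)]
scene reservoir [([284.5, 230.4], 0.67)]
[[-0.499, 0.377, -0.78, -0.883], [-0.867, -0.219, 0.449, 0.862], [-0.001, 0.9, 0.436, 0.924]]
side cabinet [([327.1, 318.7], 0.6)]
side drawer_handle [([328.3, 292.7], 0.68), ([285.2, 214.9], 0.43)]
side front_bay [([348.9, 282.8], 0.69)]
side label [([311.0, 315.6], 0.64)]
side scanner_mid [([278.4, 154.4], 0.54), ([327.1, 316.5], 0.49)]
side scanner_window [([278.4, 162.8], 0.7)]
side cradle_rest [([275.3, 160.0], 0.62)]
side box_blue_mid [([287.0, 215.9], 0.88)]
side box_green_mid [([297.1, 231.3], 0.64)]
side box_red_mid [([286.8, 198.6], 0.73), ([275.6, 162.5], 0.71)]
side dark_bottle [([349.3, 282.4], 0.58)]
side amber_bottle [([372.8, 280.0], 0.78)]
side timer [([283.7, 215.2], 0.56), ([273.5, 154.9], 0.51)]
side reservoir [([272.8, 155.2], 0.64), ([316.8, 191.6], 0.62)]
[[0.979, 0.119, -0.167, 0.322], [-0.204, 0.641, -0.74, -1.044], [0.019, 0.759, 0.651, 1.051]]
```

View pics/scene0.png

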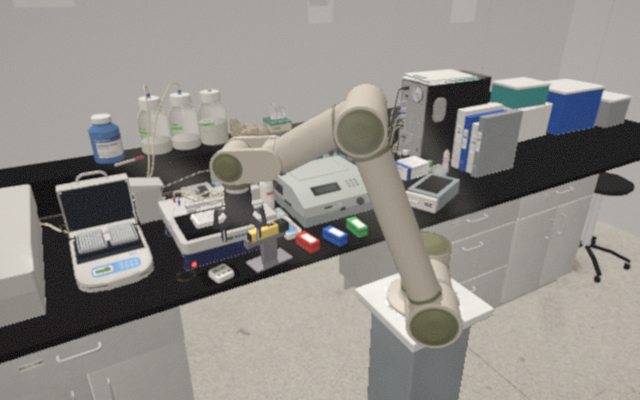

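View pics/side0.png

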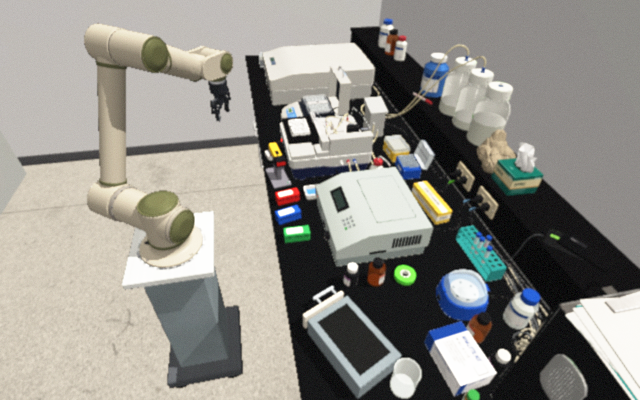

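The side view shows the red, blue and green boxes at (287,196), (288,214) and (297,233), and the scanner on its cradle near (275,152). The cabinet is near (350,345), with its handle end facing up-left at (322,297). The bottles stand at (350,275) and (377,272).

```bash
python3 - <<'E'
from h import *
for c in ["side","scene"]:
    o,im,d=shot(c)
    for n,zl,zh in [("cabinet",.06,.085),("box_blue_mid",.033,.05),("box_green_mid",.033,.05),("box_red_mid",.033,.05),("scanner_mid",.135,.16),("dark_bottle",.02,.12),("amber_bottle",.02,.12),("timer",.012,.035),("reservoir",.01,.04)]:
        r=cams.outline_of(c,n)
        for x in r[:2]:
            if x['p']>.45: print(c,n,round(x['p'],2),(np.array(x['box'])*[640,400,640,400]).round(0).tolist(),toppose(c,o,d,x['mask'],zl,zh))
    if c=='side':
        cr=im[120:390,240:440]; cv2.imwrite('pics/sidecrop.png',cv2.resize(cr,None,fx=2.2,fy=2.2,interpolation=cv2.INTER_CUBIC)[:600,:,::-1])
        for n,uv,z in [("handle",(328.3,292.7),.048),("handle2",(322,296),.048),("lab",(311,315.6),.037)]: print(n,at_z(c,o,uv,z))
E
```

```text
side cabinet 0.82 [354.0, 343.0, 100.0, 113.0] (4530, array([ 538.9, -516.4]), array([153., 264.]), 24.2, np.float64(72.8))
side cabinet 0.62 [319.0, 310.0, 43.0, 43.0] (235, array([ 487.5, -412.1]), array([142.4,  31.2]), 25.5, np.float64(66.6))
side box_blue_mid 0.72 [288.0, 217.0, 31.0, 20.0] (203, array([443.9,  55.9]), array([95.4, 45.7]), 14.6, np.float64(39.8))
side box_green_mid 0.82 [298.0, 234.0, 28.0, 20.0] (229, array([460.8, -54.9]), array([45.7, 96. ]), 88.8, np.float64(39.8))
side box_red_mid 0.61 [286.0, 196.0, 26.0, 19.0] (169, array([456.9, 168.7]), array([95.4, 47.6]), 13.7, np.float64(39.7))
side box_red_mid 0.48 [286.0, 216.0, 30.0, 19.0] (203, array([443.9,  55.9]), array([95.4, 45.7]), 14.6, np.float64(39.8))
side dark_bottle 0.56 [352.0, 274.0, 14.0, 25.0] (266, array([ 606.1, -305.1]), array([49.5, 37.2]), 2.4, np.float64(66.3))
side amber_bottle 0.87 [377.0, 272.0, 17.0, 31.0] (352, array([ 687.7, -312.7]), array([41.8, 55.1]), 54.8, np.float64(75.7))
side reservoir 0.68 [310.0, 193.0, 12.0, 13.0] (111, array([555.7, 184. ]), array([71.6, 43.6]), 79.6, np.fl
[... 452 characters left out ...]
92, array([445.3,  60.3]), array([101.6,  49.3]), 16.1, np.float64(42.6))
scene box_green_mid 0.83 [360.0, 229.0, 20.0, 18.0] (157, array([460.2, -51.7]), array([ 50.2, 103.2]), 85.6, np.float64(42.5))
scene box_red_mid 0.73 [308.0, 241.0, 24.0, 21.0] (191, array([458.8, 175.3]), array([102.6,  49.7]), 11.2, np.float64(42.3))
scene box_red_mid 0.57 [270.0, 254.0, 46.0, 36.0] (69, array([430.3, 338.4]), array([59.8, 17.1]), 88.7, np.float64(40.2))
scene scanner_mid 0.66 [267.0, 228.0, 47.0, 21.0] (280, array([438.5, 337.7]), array([ 53.8, 150. ]), 6.3, np.float64(146.4))
scene reservoir 0.68 [291.0, 228.0, 18.0, 21.0] (164, array([597.3, 168. ]), array([ 59.1, 155.6]), 62.7, np.float64(20.4))
```

View pics/sidecrop.png

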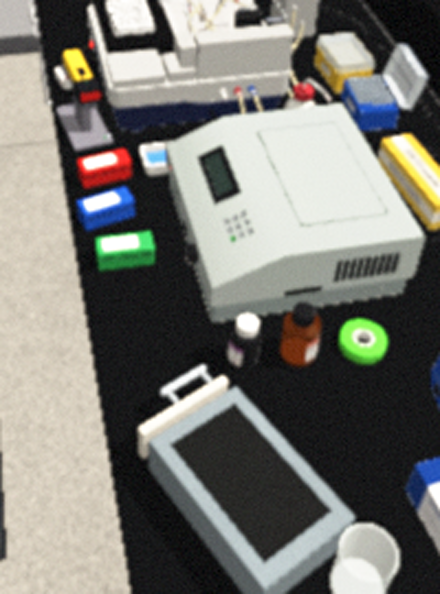

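The zoom confirms this. The handle bar is at about side (325,292), the label is to its left on the cream front panel, and the cabinet opens toward +y and slightly −x. The scanner's head points toward −y. Next I'll move over the handle.

```bash
cat >> h.py <<'E'
from scipy.spatial.transform import Rotation as Rn
def plan(p=None,yaw_y=None,free=True):
    """yaw_y: desired world yaw(deg) of tool y axis, tool down; p target (m)"""
    o=observe(); R=np.array(o['tool_rot']); P=np.array(o['position'])
    R2=R
    if yaw_y is not None:
        best=None
        for a in ([yaw_y,yaw_y+180] if free else [yaw_y]):
            y=np.array([np.cos(np.radians(a)),np.sin(np.radians(a)),0]); z=np.array([0,0,-1.]); T=np.c_[np.cross(y,z),y,z]
            w=Rn.from_matrix(R.T@T).as_rotvec()
            if best is None or np.linalg.norm(w)<np.linalg.norm(best[0]): best=(w,T)
        w,R2=best; n=int(np.ceil(np.abs(w).max()/.12)); print('turn total',w.round(4),'rows',n,'per',(w/max(n,1)).round(4))
    if p is not None:
        dp=R2.T@(np.array(p)-P)*100; n=int(np.ceil(np.linalg.norm(dp)/4.1)); print('dp total cm',dp.round(2),'rows',n,'per',(dp/max(n,1)).round(3))
    print('pos',P.round(4),'yaw y',round(np.degrees(np.arctan2(R[1,1],R[0,1])),2),'z',R[:,2].round(3),'q',np.round(o['q'],0),'t',o['time_s'],'grip',o['grip_width'],o['gripper_force'],'ft',np.round(o['ft_force'],1))
E
python3 - <<'E'
from h import *
plan([.50,-.34,.20],-65.8)
o,im,d=shot('side'); 
m=np.zeros((400,640),bool); m[285:400,295:410]=1
P=cloud('side',o,d,m); S=P[(P[:,2]>.069)&(P[:,2]<.077)]
r=cv2.minAreaRect(S[:,:2].astype(np.float32)*1000); print(r)
P=cloud('side',o,d,m); S=P[(P[:,2]>.062)&(P[:,2]<.0685)]; print(cv2.minAreaRect(S[:,:2].astype(np.float32)*1000))
E
```

```text
turn total [ 1.000e-04  1.000e-04 -8.542e-01] rows 8 per [ 0.      0.     -0.1068]
dp total cm [  9.8  -87.63   3.13] rows 22 per [ 0.446 -3.983  0.142]
pos [0.2302 0.4995 0.2313] yaw y 65.26 z [ 0.  0. -1.] q [ 53.  22.  74.  -0.  84. -12.] t 2.5 grip 0.08552182829068493 0.0 ft [ 0.1  0.4 -0.2]
((553.921630859375, -551.3389282226562), (150.84622192382812, 331.85919189453125), 24.393417358398438)
((552.921142578125, -549.393798828125), (152.0134735107422, 333.81024169921875), 24.09640884399414)
```

Call:
move_arm(
  jaw=[8.5,8.5,8.5,8.5,8.5,8.5,8.5,8.5],
  dp=[
    [0,0,0],
    [0,0,0],
    [0,0,0],
    [0,0,0],
    [0,0,0],
    [0,0,0],
    [0,0,0],
    [0,0,0],
  ],
  turn=[
    [0,0,-0.107],
    [0,0,-0.107],
    [0,0,-0.107],
    [0,0,-0.107],
    [0,0,-0.107],
    [0,0,-0.107],
    [0,0,-0.107],
    [0,0,-0.107],
  ],
)

```text
time_s: 3.22
position: [0.2301, 0.4995, 0.2313]
tool_rot: [[-0.909, -0.416, -0.0], [-0.416, 0.909, -0.0], [0.0, -0.0, -1.0]]
ft_force: [0.3, -0.3, 0.1]
grip_width: 0.0853
gripper_force: 0.0
```

Call:
move_arm(
  jaw=[8.5,8.5,8.5,8.5,8.5,8.5,8.5,8.5,8.5,8.5,8.5,8.5],
  dp=[
    [0.45,-3.98,0],
    [0.45,-3.98,0],
    [0.45,-3.98,0],
    [0.45,-3.98,0],
    [0.45,-3.98,0],
    [0.45,-3.98,0],
    [0.45,-3.98,0],
    [0.45,-3.98,0],
    [0.45,-3.98,0],
    [0.45,-3.98,0],
    [0.45,-3.98,0],
    [0.45,-3.98,0],
  ],
  turn=[
    [0,0,0],
    [0,0,0],
    [0,0,0],
    [0,0,0],
    [0,0,0],
    [0,0,0],
    [0,0,0],
    [0,0,0],
    [0,0,0],
    [0,0,0],
    [0,0,0],
    [0,0,0],
  ],
)

```text
time_s: 4.22
position: [0.3777, 0.04, 0.2316]
tool_rot: [[-0.911, -0.411, 0.001], [-0.411, 0.911, -0.0], [-0.001, -0.001, -1.0]]
ft_force: [0.3, 0.5, 1.0]
grip_width: 0.0853
gripper_force: 0.0
```

Call:
move_arm(
  jaw=[8.5,8.5,8.5,8.5,8.5,8.5,8.5,8.5,8.5,8.5,8.5],
  dp=[
    [0.45,-3.98,0.3],
    [0.45,-3.98,0.3],
    [0.45,-3.98,0.3],
    [0.45,-3.98,0.3],
    [0.45,-3.98,0.3],
    [0.45,-3.98,0.3],
    [0.45,-3.98,0.3],
    [0.45,-3.98,0.3],
    [0.45,-3.98,0.3],
    [0.45,-3.98,0.3],
    [0,0,0],
  ],
  turn=[
    [0,0,0],
    [0,0,0],
    [0,0,0],
    [0,0,0],
    [0,0,0],
    [0,0,0],
    [0,0,0],
    [0,0,0],
    [0,0,0],
    [0,0,0],
    [0,0,0],
  ],
)

```text
time_s: 5.13
position: [0.5009, -0.3452, 0.1992]
tool_rot: [[-0.913, -0.408, -0.001], [-0.408, 0.913, -0.001], [0.001, -0.0, -1.0]]
ft_force: [-0.3, 0.0, -0.5]
grip_width: 0.0851
gripper_force: 0.0
```

```bash
python3 - <<'E'
from h import *
o,im,d=shot('wrist'); save(im,'w1.png')
print(np.round(o['position'],4))
for n in ["drawer_handle","label","cabinet"]:
    r=cams.mark_of('wrist',n)
    z={'drawer_handle':.048,'label':.037,'cabinet':0}[n]
    for x in r[:2]:
        uv=np.array(x['location'])*[640,400]; print(n,round(x['p'],2),uv.round(),at_z('wrist',o,uv,z).round(4))
P=cloud('wrist',o,d,d>0)
for lo,hi in [(.041,.056),(.06,.069),(.0695,.076)]:
    S=P[(P[:,2]>lo)&(P[:,2]<hi)]; print(lo,len(S),cv2.minAreaRect(S[:,:2].astype(np.float32)*1000))
plan()
E
```

```text
[ 0.5009 -0.3452  0.1992]
drawer_handle 0.81 [317. 179.] [[ 0.4996 -0.3501  0.048 ]]
label 0.8 [272.  92.] [[ 0.4472 -0.416   0.037 ]]
cabinet 0.94 [258. 139.] [[ 0.4963 -0.4171  0.    ]]
cabinet 0.17 [288. 332.] [[ 0.6941 -0.3031  0.    ]]
0.041 4746 ((543.1901245117188, -337.5547790527344), (290.883544921875, 641.1053466796875), 19.344362258911133)
0.06 5254 ((582.8538818359375, -448.6087341308594), (298.9934997558594, 439.79046630859375), 28.57720947265625)
0.0695 43802 ((533.6961669921875, -409.84576416015625), (210.1312713623047, 402.8141784667969), 4.408626556396484)
pos [ 0.5002 -0.3384  0.2015] yaw y 114.33 z [-0.  0. -1.] q [ -45.   28.   68.    0.   83. -160.] t 5.3333 grip 0.08494029320720016 0.0 ft [-0.4 -0.2  0.1]
```

View pics/w1.png

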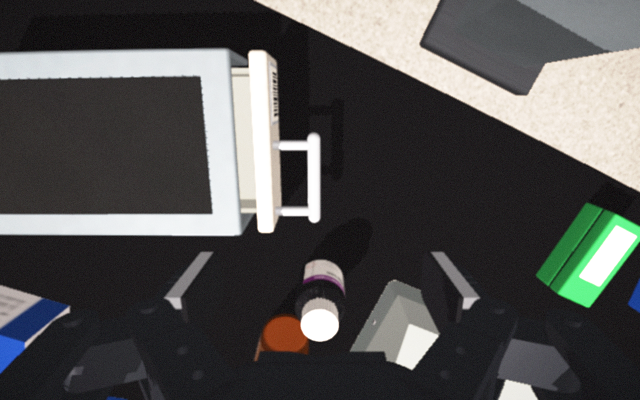

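The wrist view shows the handle bar from (315,135) to (315,220). The panel edge is at x≈262, the label is at (275,95), and the drawer is slightly ajar. The dark bottle cap is at (320,322). Joint 6 is close to its limit, so I'll use the half-turned grasp.

Call:
move_arm(
  jaw=[8.5,8.5,8.5,8.5,8.5,8.5,8.5,8.5,8.5,8.5,8.5,8.5],
  dp=[
    [0,0,0],
    [0,0,0],
    [0,0,0],
    [0,0,0],
    [0,0,0],
    [0,0,0],
    [0,0,0],
    [0,0,0],
    [0,0,0],
    [0,0,0],
    [0,0,0],
    [0,0,0],
  ],
  turn=[
    [0,0,0.12],
    [0,0,0.12],
    [0,0,0.12],
    [0,0,0.12],
    [0,0,0.12],
    [0,0,0.12],
    [0,0,0.12],
    [0,0,0.12],
    [0,0,0.12],
    [0,0,0.12],
    [0,0,0.12],
    [0,0,0.12],
  ],
)

```text
time_s: 6.33
position: [0.5003, -0.3377, 0.2022]
tool_rot: [[-0.523, 0.852, 0.001], [0.852, 0.523, -0.0], [-0.001, 0.0, -1.0]]
ft_force: [-0.3, -0.0, -0.8]
grip_width: 0.0848
gripper_force: 0.0
```

Call:
move_arm(
  jaw=[8.5,8.5,8.5,8.5,8.5,8.5,8.5,8.5,8.5,8.5,8.5,8.5],
  dp=[
    [0,0,0],
    [0,0,0],
    [0,0,0],
    [0,0,0],
    [0,0,0],
    [0,0,0],
    [0,0,0],
    [0,0,0],
    [0,0,0],
    [0,0,0],
    [0,0,0],
    [0,0,0],
  ],
  turn=[
    [0,0,0.12],
    [0,0,0.12],
    [0,0,0.12],
    [0,0,0.12],
    [0,0,0.12],
    [0,0,0.12],
    [0,0,0.12],
    [0,0,0.12],
    [0,0,0.12],
    [0,0,0.12],
    [0,0,0.12],
    [0,0,0.12],
  ],
)

```text
time_s: 7.33
position: [0.5003, -0.3377, 0.2022]
tool_rot: [[0.777, 0.63, 0.001], [0.63, -0.777, -0.0], [0.0, 0.001, -1.0]]
ft_force: [-0.4, 0.5, 1.1]
grip_width: 0.0852
gripper_force: 0.0
```

Call:
move_arm(
  jaw=[8.5,8.5,8.5,8.5],
  dp=[
    [0,0,0],
    [0,0,0],
    [0,0,0],
    [0,0,0],
  ],
  turn=[
    [0,0,0.12],
    [0,0,0.12],
    [0,0,0.02],
    [0,0,0],
  ],
)

```text
time_s: 7.67
position: [0.5004, -0.3382, 0.202]
tool_rot: [[0.909, 0.416, 0.0], [0.416, -0.909, -0.0], [0.0, 0.001, -1.0]]
ft_force: [0.0, 0.3, -0.3]
grip_width: 0.0849
gripper_force: 0.0
```

```bash
python3 - <<'E'
from h import *
o,im,d=shot('wrist'); save(im,'w2.png')
for n in ["drawer_handle","label"]:
    z={'drawer_handle':.048,'label':.037}[n]
    for x in cams.mark_of('wrist',n)[:2]:
        uv=np.array(x['location'])*[640,400]; print(n,round(x['p'],2),uv.round(),at_z('wrist',o,uv,z).round(4))
P=cloud('wrist',o,d,d>0)
L=P-np.array([.5,-.35,0]); xc=np.array([.41,-.912,0]);yc=np.array([.912,.41,0])
a,b=L@xc,L@yc
for lo,hi,al,ah,bl,bh in [(.044,.058,-.05,.025,-.045,.045),(.06,.0695,.02,.06,-.12,.12),(.0695,.076,.045,.35,-.12,.12)]:
    S=P[(P[:,2]>lo)&(P[:,2]<hi)&(a>al)&(a<ah)&(b>bl)&(b<bh)]; print(lo,len(S),np.median(S[:,2]),cv2.minAreaRect(S[:,:2].astype(np.float32)*1000))
plan([.5,-.35,.04],-65.8)
E
```

```text
drawer_handle 0.74 [336. 190.] [[ 0.4993 -0.3529  0.048 ]]
label 0.62 [367. 257.] [[ 0.4473 -0.4119  0.037 ]]
0.044 1343 0.0522036959301152 ((504.225830078125, -360.52099609375), (79.86492156982422, 27.296268463134766), 24.09563636779785)
0.06 2649 0.06665069556547748 ((524.6599731445312, -384.46478271484375), (225.58154296875, 25.393341064453125), 29.076061248779297)
0.0695 34073 0.07309717979880415 ((545.2771606445312, -526.2333374023438), (150.04031372070312, 228.327880859375), 24.02610206604004)
turn total [ 0.0003 -0.0001  0.0065] rows 1 per [ 0.0003 -0.0001  0.0065]
dp total cm [-0.49  1.01 16.16] rows 4 per [-0.123  0.252  4.04 ]
pos [ 0.5004 -0.3388  0.2016] yaw y -65.43 z [ 0. -0. -1.] q [-45.  28.  68.  -0.  83.  20.] t 7.8167 grip 0.08490013815736565 0.0 ft [ 0.1 -0.1 -0.2]
```

View pics/w2.png

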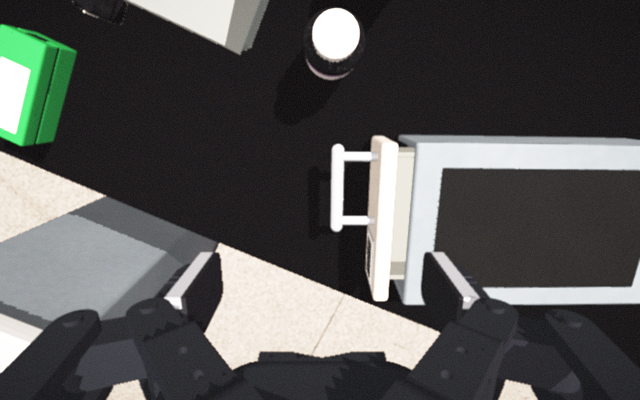

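The bar centre is at about (337,188), which puts the handle at world (0.500,−0.353). The cabinet's y axis is at about 24°. I'll descend with the jaw narrowed so one finger fits behind the bar.

Call:
move_arm(
  jaw=[2.8,2.8,2.8,2.8,2.8,2.8,2.8,2.8,2.8,2.8],
  dp=[
    [-0.62,1.28,0],
    [0,0,2],
    [0,0,2],
    [0,0,2],
    [0,0,2],
    [0,0,1],
    [0,0,0],
    [0,0,0],
    [0,0,0],
    [0,0,0],
  ],
  turn=[
    [0,0,0.009],
    [0,0,0],
    [0,0,0],
    [0,0,0],
    [0,0,0],
    [0,0,0],
    [0,0,0],
    [0,0,0],
    [0,0,0],
    [0,0,0],
  ],
)

```text
time_s: 8.65
position: [0.5004, -0.354, 0.1127]
tool_rot: [[0.914, 0.405, 0.002], [0.405, -0.914, -0.002], [0.001, 0.002, -1.0]]
ft_force: [-0.3, -0.3, -0.5]
grip_width: 0.0278
gripper_force: 0.0
```

Call:
move_arm(
  jaw=[2.8,2.8,2.8,2.8,2.8,2.8,0.5,0.5,0.5,0.5,0.5,0.5],
  dp=[
    [0,0,2],
    [0,0,2],
    [0,0,2],
    [0,0,1.2],
    [0,0,1],
    [0,0,0],
    [0,0,0],
    [0,0,0],
    [0,0,0],
    [0,0,0],
    [0,0,0],
    [0,0,0],
  ],
  turn=[
    [0,0,0],
    [0,0,0],
    [0,0,0],
    [0,0,0],
    [0,0,0],
    [0,0,0],
    [0,0,0],
    [0,0,0],
    [0,0,0],
    [0,0,0],
    [0,0,0],
    [0,0,0],
  ],
  force=40,
)

```text
time_s: 9.65
position: [0.5004, -0.3539, 0.0303]
tool_rot: [[0.914, 0.405, 0.001], [0.405, -0.914, -0.001], [0.001, 0.002, -1.0]]
ft_force: [0.2, 0.1, 6.6]
grip_width: 0.0095
gripper_force: 39.5
```

Gripped. Now I'll pull it out.

Call:
move_arm(
  jaw=[0.5,0.5,0.5,0.5,0.5,0.5,0.5,0.5,0.5,0.5,0.5,0.5],
  dp=[
    [0,-1,0],
    [0,-2,0],
    [0,-2,0],
    [0,-2,0],
    [0,-2,0],
    [0,-2,0],
    [0,-2,0],
    [0,-2,0],
    [0,-2,0],
    [0,-2,0],
    [0,-1,0],
    [0,0,0],
  ],
  turn=[
    [0,0,0],
    [0,0,0],
    [0,0,0],
    [0,0,0],
    [0,0,0],
    [0,0,0],
    [0,0,0],
    [0,0,0],
    [0,0,0],
    [0,0,0],
    [0,0,0],
    [0,0,0],
  ],
)

```text
time_s: 10.65
position: [0.4176, -0.169, 0.0303]
tool_rot: [[0.914, 0.406, -0.001], [0.406, -0.914, 0.0], [-0.001, -0.001, -1.0]]
ft_force: [-7.6, -1.3, 12.6]
grip_width: 0.0096
gripper_force: 40.8
```

Call:
move_arm(
  jaw=[0.5,0.5,0.5,0.5,0.5],
  dp=[
    [0,-0.5,0],
    [0,-0.5,0],
    [0,-0.5,0],
    [0,0,0],
    [0,0,0],
  ],
  turn=[
    [0,0,0],
    [0,0,0],
    [0,0,0],
    [0,0,0],
    [0,0,0],
  ],
)

```text
time_s: 11.07
position: [0.4123, -0.157, 0.0302]
tool_rot: [[0.914, 0.406, -0.001], [0.406, -0.914, -0.001], [-0.001, 0.0, -1.0]]
ft_force: [-7.1, -1.6, 14.9]
grip_width: 0.0096
gripper_force: 41.0
```

Call:
move_arm(
  jaw=[0.5,0.5,0.5,0.5,0.5],
  dp=[
    [0,-0.3,0],
    [0,-0.3,0],
    [0,-0.3,0],
    [0,0,0],
    [0,0,0],
  ],
  turn=[
    [0,0,0],
    [0,0,0],
    [0,0,0],
    [0,0,0],
    [0,0,0],
  ],
)

```text
time_s: 11.48
position: [0.4096, -0.1508, 0.0303]
tool_rot: [[0.914, 0.406, 0.001], [0.406, -0.914, -0.005], [-0.001, 0.005, -1.0]]
ft_force: [-8.3, -12.5, 8.1]
grip_width: 0.0094
gripper_force: 40.6
```

The drawer is fully out at the stop. I'll release, rise and look.

Call:
move_arm(
  jaw=[2.8,2.8,2.8,2.8,2.8,2.8,2.8,2.8,2.8,8.5,8.5,8.5],
  dp=[
    [0,0.1,0],
    [0,0,0],
    [0,0,0],
    [0,0,-2],
    [0,0,-4],
    [0,0,-4],
    [0,0,-4],
    [0,0,-4],
    [0,0,-4],
    [0,0,0],
    [0,0,0],
    [0,0,0],
  ],
  turn=[
    [0,0,0],
    [0,0,0],
    [0,0,0],
    [0,0,0],
    [0,0,0],
    [0,0,0],
    [0,0,0],
    [0,0,0],
    [0,0,0],
    [0,0,0],
    [0,0,0],
    [0,0,0],
  ],
)

```text
time_s: 12.48
position: [0.4093, -0.1491, 0.2486]
tool_rot: [[0.914, 0.405, -0.001], [0.405, -0.914, 0.001], [-0.001, -0.001, -1.0]]
ft_force: [-0.4, 0.1, -0.8]
grip_width: 0.0634
gripper_force: 0.0
```

```bash
python3 - <<'E'
from h import *
o,im,d=shot('wrist'); save(im,'w3.png')
for n,z in [("drawer_handle",.048),("label",.037),("front_bay",.012),("box_green_mid",.02),("box_blue_mid",.02)]:
    for x in cams.mark_of('wrist',n)[:1]:
        uv=np.array(x['location'])*[640,400]; print(n,round(x['p'],2),uv.round(),at_z('wrist',o,uv,z).round(4))
for n in ["box_green_mid","box_blue_mid"]:
    for x in cams.outline_of('wrist',n)[:1]: print(n,toppose('wrist',o,d,x['mask'],.035,.05))
P=cloud('wrist',o,d,d>0)
H=np.array([.4096,-.1508]); L=P[:,:2]-H; xc=np.array([.4075,-.913]);yc=np.array([.913,.4075])
a,b=L@xc*1000,L@yc*1000
for lo,hi in [(.062,.071),(.042,.058),(.016,.026),(.008,.015)]:
    s=(P[:,2]>lo)&(P[:,2]<hi)&(a>-20)&(a<300)&(abs(b+29)<85)
    h,e=np.histogram(a[s],np.arange(-20,300,4)); print(lo,[(int(x),int(n)) for x,n in zip(e,h) if n>15])
    h,e=np.histogram(b[s],np.arange(-120,70,4)); print('  y',[(int(x),int(n)) for x,n in zip(e,h) if n>15])
plan()
o,im,d=shot('side')
for n in ["box_blue_mid","box_green_mid","box_red_mid"]:
    for x in cams.outline_of('side',n)[:1]: print(n,toppose('side',o,d,x['mask'],.033,.05))
E
```

```text
drawer_handle 0.7 [326. 174.] [[ 0.4092 -0.1543  0.048 ]]
label 0.86 [353. 232.] [[ 0.3582 -0.21    0.037 ]]
front_bay 0.68 [410. 192.] [[ 0.4216 -0.2555  0.012 ]]
box_green_mid 0.64 [258.  84.] [[ 0.4623 -0.0527  0.02  ]]
box_blue_mid 0.78 [154.  53.] [[0.4481 0.0572 0.02  ]]
box_green_mid (4264, array([462.9, -54.7]), array([41.7, 96.6]), 89.0, np.float64(40.3))
box_blue_mid (4504, array([446.6,  57.2]), array([96.2, 43. ]), 14.1, np.float64(40.3))
0.062 [(32, 190), (36, 577), (40, 562), (44, 544), (48, 103), (280, 209), (284, 587), (288, 64), (292, 59)]
  y [(-104, 51), (-100, 72), (-96, 58), (-92, 61), (-88, 70), (-84, 69), (-80, 71), (-76, 68), (-72, 68), (-68, 73), (-64, 71), (-60, 69), (-56, 82), (-52, 75), (-48, 77), (-44, 82), (-40, 77), (-36, 83), (-32, 76), (-28, 81), (-24, 80), (-20, 81), (-16, 81), (-12, 78), (-8, 80), (-4, 81), (0, 86), (4, 88), (8, 87), (12, 89), (16, 86), (20, 90), (24, 92), (28, 94), (32, 92), (36, 88), (40, 108), (44, 41)]
0.042 [(-8, 103), (-4, 306), (0, 304), (4, 116), (8, 53), (12, 60), (16, 60), (20, 59), (24, 60), (28, 58), (32, 319), (52, 33),
[... 2392 characters left out ...]
4, 535), (-60, 547), (-56, 569), (-52, 558), (-48, 543), (-44, 564), (-40, 605), (-36, 552), (-32, 556), (-28, 622), (-24, 575), (-20, 574), (-16, 657), (-12, 539), (-8, 681), (-4, 564), (0, 671), (4, 592), (8, 675), (12, 577), (16, 706), (20, 554), (24, 196), (32, 48), (40, 23)]
pos [ 0.4096 -0.1495  0.2489] yaw y -66.12 z [-0.001  0.001 -1.   ] q [-36.   9.  89.  -0.  82.  30.] t 12.8833 grip 0.08507078926228183 0.0 ft [-0.4 -0.2  0.7]
box_blue_mid (141, array([443.1,  57.9]), array([94.4, 50.1]), 13.7, np.float64(39.4))
box_green_mid (229, array([460.6, -55.3]), array([97. , 47.7]), 1.3, np.float64(40.2))
box_red_mid (40, array([458.1, 153.6]), array([46.4, 85.9]), 76.3, np.float64(39.1))
```

View pics/w3.png

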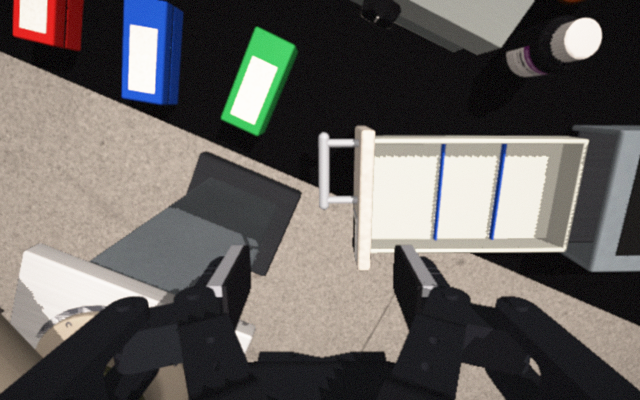

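The wrist view shows the open empty drawer with blue ribs at columns 438 and 497. The green box is at (260,82), blue at (152,52) and red at (47,20). Drawer frame found: front bay ≈ (0.4206,−0.2515), x axis at −66°. I'll pick green first.

Call:
move_arm(
  jaw=[8,8,8,8,8,8,8,8,8,8],
  dp=[
    [0,0,0],
    [0,0,0],
    [0,0,0],
    [0,0,0],
    [1.7,-3.19,0],
    [1.7,-3.19,0],
    [1.75,-3.19,0],
    [0,0,4],
    [0,0,4],
    [0,0,4],
  ],
  turn=[
    [0,0,0.109],
    [0,0,0.109],
    [0,0,0.108],
    [0,0,0.108],
    [0,0,0],
    [0,0,0],
    [0,0,0],
    [0,0,0],
    [0,0,0],
    [0,0,0],
  ],
)

```text
time_s: 13.92
position: [0.4631, -0.054, 0.1283]
tool_rot: [[1.0, -0.015, 0.002], [-0.015, -1.0, -0.001], [0.002, 0.001, -1.0]]
ft_force: [1.4, -0.6, -0.3]
grip_width: 0.0798
gripper_force: 0.0
```

Call:
move_arm(
  jaw=[8,8,8,8,8,3.5,3.5,3.5,3.5,3.5,3.5],
  dp=[
    [0,0,4],
    [0,0,3.5],
    [0,0,2.5],
    [0,0,1.7],
    [0,0,0],
    [0,0,0],
    [0,0,0],
    [0,0,0],
    [0,0,0],
    [0,0,0],
    [0,0,0],
  ],
  turn=[
    [0,0,0],
    [0,0,0],
    [0,0,0],
    [0,0,0],
    [0,0,0],
    [0,0,0],
    [0,0,0],
    [0,0,0],
    [0,0,0],
    [0,0,0],
    [0,0,0],
  ],
  force=30,
)

```text
time_s: 14.83
position: [0.4636, -0.0551, 0.0137]
tool_rot: [[1.0, -0.017, 0.003], [-0.017, -1.0, -0.001], [0.003, 0.001, -1.0]]
ft_force: [-0.9, -1.1, 6.9]
grip_width: 0.0412
gripper_force: 31.2
```

```bash
python3 - <<'E'
from h import *
plan([.4748,-.3729,.16],-66)
E
```

```text
turn total [ 0.0018 -0.0026 -0.436 ] rows 4 per [ 0.0004 -0.0007 -0.109 ]
dp total cm [-11.91  29.49 -14.63] rows 9 per [-1.323  3.277 -1.626]
pos [ 0.4636 -0.0551  0.0137] yaw y -90.98 z [ 0.003 -0.001 -1.   ] q [-21.  31. 104.  -0.  45.  70.] t 14.8333 grip 0.04124139554944287 31.240614652633667 ft [-0.9 -1.1  6.9]
```

Call:
move_arm(
  jaw=[3.5,3.5,3.5,3.5,3.5,3.5,3.5,3.5,3.5,3.5,3.5,3.5],
  dp=[
    [0,0,-2],
    [0,0,-4],
    [0,0,-4],
    [0,0,-4],
    [0,0,0],
    [0,0,0],
    [0,0,0],
    [0,0,0],
    [-1.49,3.69,0],
    [-1.49,3.69,0],
    [-1.49,3.69,0],
    [-1.49,3.69,0],
  ],
  turn=[
    [0,0,0],
    [0,0,0],
    [0,0,0],
    [0,0,0],
    [0,0,-0.109],
    [0,0,-0.109],
    [0,0,-0.109],
    [0,0,-0.109],
    [0,0,0],
    [0,0,0],
    [0,0,0],
    [0,0,0],
  ],
)

```text
time_s: 15.83
position: [0.4681, -0.2154, 0.1532]
tool_rot: [[0.913, 0.407, 0.001], [0.407, -0.913, -0.001], [0.001, 0.001, -1.0]]
ft_force: [0.5, -0.5, -0.7]
grip_width: 0.0413
gripper_force: 31.0
```

Call:
move_arm(
  jaw=[3.5,3.5,3.5,3.5,3.5,3.5],
  dp=[
    [-1.49,3.69,0],
    [-1.49,3.69,0],
    [-1.49,3.69,0],
    [-1.49,3.69,0],
    [0,0,0],
    [0,0,0],
  ],
  turn=[
    [0,0,0],
    [0,0,0],
    [0,0,0],
    [0,0,0],
    [0,0,0],
    [0,0,0],
  ],
)

```text
time_s: 16.33
position: [0.4734, -0.3745, 0.1523]
tool_rot: [[0.915, 0.404, 0.0], [0.404, -0.915, -0.0], [0.0, 0.0, -1.0]]
ft_force: [0.8, 0.4, -0.8]
grip_width: 0.0413
gripper_force: 31.1
```

```bash
python3 - <<'E'
from h import *
plan([.4748,-.3729,.028],-66)
E
```

```text
turn total [ 0.0002 -0.0001 -0.0026] rows 1 per [ 0.0002 -0.0001 -0.0026]
dp total cm [ 0.19 -0.09 12.43] rows 4 per [ 0.047 -0.022  3.109]
pos [ 0.4734 -0.3745  0.1523] yaw y -66.15 z [ 0. -0. -1.] q [-50.  31.  73.   0.  77.  17.] t 16.3333 grip 0.041308500382974345 31.094326972961426 ft [ 0.8  0.4 -0.8]
```

Call:
move_arm(
  jaw=[3.5,3.5,3.5,3.5,3.5,3.5,3.5,5.0,5.0,5.0,5.0],
  dp=[
    [0.19,-0.1,3],
    [0,0,3],
    [0,0,3],
    [0,0,2],
    [0,0,1],
    [0,0,0.5],
    [0,0,0],
    [0,0,0],
    [0,0,0],
    [0,0,0],
    [0,0,0],
  ],
  turn=[
    [0,0,0],
    [0,0,0],
    [0,0,0],
    [0,0,0],
    [0,0,0],
    [0,0,0],
    [0,0,0],
    [0,0,0],
    [0,0,0],
    [0,0,0],
    [0,0,0],
  ],
)

```text
time_s: 17.25
position: [0.4756, -0.3715, 0.0283]
tool_rot: [[0.914, 0.407, 0.001], [0.407, -0.914, -0.001], [0.0, 0.002, -1.0]]
ft_force: [0.5, -0.3, -0.5]
grip_width: 0.0498
gripper_force: 0.0
```

Call:
move_arm(
  jaw=[5.0,5.0,5.0,5.0,8,8,8,8,8,8,8],
  dp=[
    [0,0,-2],
    [0,0,-4],
    [0,0,-4],
    [0,0,-4],
    [0,-4,-2],
    [0,-4,-2],
    [0,-4,-2],
    [0,-4,0],
    [0,-4,0],
    [0,0,0],
    [0,0,0],
  ],
  turn=[
    [0,0,0],
    [0,0,0],
    [0,0,0],
    [0,0,0],
    [0,0,0],
    [0,0,0],
    [0,0,0],
    [0,0,0],
    [0,0,0],
    [0,0,0],
    [0,0,0],
  ],
)

```text
time_s: 18.17
position: [0.3968, -0.1946, 0.2242]
tool_rot: [[0.913, 0.408, 0.001], [0.408, -0.913, -0.001], [0.001, 0.002, -1.0]]
ft_force: [1.2, -0.0, -0.5]
grip_width: 0.0799
gripper_force: 0.0
```

```bash
cat >> h.py <<'E'
H=np.array([.4096,-.1508]); xc=np.array([.4072,-.9134]); yc=np.array([.9134,.4072]); FB=np.array([.4206,-.2515])
def boxes(c='wrist',names=("box_green_mid","box_blue_mid","box_red_mid")):
    o,im,d=shot(c)
    for n in names:
        for x in cams.outline_of(c,n)[:1]:
            t=toppose(c,o,d,x['mask'],.033,.06)
            if t is None: print(n,'none',x['p']);continue
            L=t[1]/1000-FB; print(n,round(x['p'],2),t,'in drawer mm',(1000*L@xc).round(1),(1000*L@yc).round(1))
    return o,im,d
E
python3 - <<'E'
from h import *
o,im,d=boxes(); save(im,'w4.png'); plan([.4466,.0572,.012],-75.9)
E
```

```text
box_green_mid 0.65 (5024, array([ 475.8, -370.6]), array([96. , 43.6]), 24.3, np.float64(51.9)) in drawer mm 131.3 1.9
box_blue_mid 0.69 (787, array([ 591.8, -293.5]), array([44.3, 15.2]), 70.8, np.float64(46.6)) in drawer mm 108.1 139.3
box_red_mid 0.67 (789, array([ 591.8, -293.5]), array([44.3, 15.2]), 70.8, np.float64(46.6)) in drawer mm 108.1 139.3
turn total [ 4.000e-04 -1.000e-04  1.719e-01] rows 2 per [ 0.0002 -0.0001  0.0859]
dp total cm [ 10.93 -23.46  21.12] rows 9 per [ 1.214 -2.607  2.347]
pos [ 0.3978 -0.197   0.2232] yaw y -66.05 z [ 0. -0. -1.] q [-42.  12.  91.  -0.  78.  24.] t 18.3667 grip 0.08004011723287502 0.0 ft [-0.3 -0.5 -0.4]
```

View pics/w4.png

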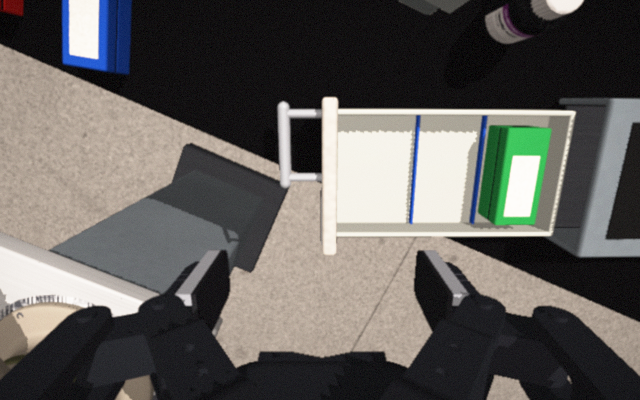

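Green lies flat in the back bay at (515,185), with its top at 52 mm. I'll go over blue and recheck it.

Call:
move_arm(
  jaw=[8,8,8,8,8,8,8,8],
  dp=[
    [0,0,0],
    [0,0,0],
    [1.82,-3.6,0],
    [1.82,-3.6,0],
    [1.82,-3.6,0],
    [1.82,-3.6,0],
    [0,0,0],
    [0,0,0],
  ],
  turn=[
    [0,0,0.086],
    [0,0,0.086],
    [0,0,0],
    [0,0,0],
    [0,0,0],
    [0,0,0],
    [0,0,0],
    [0,0,0],
  ],
)

```text
time_s: 19.03
position: [0.4334, -0.0375, 0.223]
tool_rot: [[0.969, 0.248, -0.0], [0.248, -0.969, -0.0], [-0.0, -0.0, -1.0]]
ft_force: [-0.5, -1.1, 0.4]
grip_width: 0.0801
gripper_force: 0.0
```

```bash
python3 - <<'E'
from h import *
boxes(names=("box_blue_mid","box_red_mid")); plan([.4466,.0572,.012],-75.9)
E
```

```text
box_blue_mid 0.75 (4351, array([447. ,  57.7]), array([94.1, 42. ]), 14.0, np.float64(40.3)) in drawer mm -271.7 150.0
box_red_mid 0.82 (4969, array([460.3, 170.2]), array([96.1, 43.4]), 10.0, np.float64(40.3)) in drawer mm -369.0 208.0
turn total [ 0.      0.0004 -0.0011] rows 1 per [ 0.      0.0004 -0.0011]
dp total cm [ 3.69 -9.08 21.1 ] rows 6 per [ 0.614 -1.514  3.517]
pos [ 0.433  -0.0399  0.223 ] yaw y -75.96 z [-0. -0. -1.] q [-21.  11.  92.  -0.  77.  55.] t 19.1833 grip 0.08006890665891785 0.0 ft [-0.3 -0.1  1.1]
```

Call:
move_arm(
  jaw=[8,8,8,8,8,8,8,8,8],
  dp=[
    [1.24,-3.04,0],
    [1.24,-3.04,0],
    [1.24,-3.04,0],
    [0,0,4],
    [0,0,4],
    [0,0,4],
    [0,0,4],
    [0,0,3],
    [0,0,2.1],
  ],
  turn=[
    [0,0,0],
    [0,0,0],
    [0,0,0],
    [0,0,0],
    [0,0,0],
    [0,0,0],
    [0,0,0],
    [0,0,0],
    [0,0,0],
  ],
)

```text
time_s: 19.93
position: [0.4458, 0.0574, 0.0096]
tool_rot: [[0.97, 0.241, -0.003], [0.241, -0.97, 0.0], [-0.003, -0.001, -1.0]]
ft_force: [0.4, -0.2, -0.5]
grip_width: 0.0799
gripper_force: 0.0
```

Call:
move_arm(
  jaw=[8,3.5,3.5,3.5,3.5,3.5,3.5,3.5,3.5,3.5,3.5],
  dp=[
    [0,0,0],
    [0,0,0],
    [0,0,0],
    [0,0,0],
    [0,0,0],
    [0,0,0],
    [0,0,-2],
    [0,0,-4],
    [0,0,-4],
    [0,0,-4],
    [0,0,0],
  ],
  turn=[
    [0,0,0],
    [0,0,0],
    [0,0,0],
    [0,0,0],
    [0,0,0],
    [0,0,0],
    [0,0,0],
    [0,0,0],
    [0,0,0],
    [0,0,0],
    [0,0,0],
  ],
)

```text
time_s: 20.85
position: [0.4494, 0.0588, 0.1596]
tool_rot: [[0.97, 0.245, 0.014], [0.245, -0.97, -0.002], [0.013, 0.005, -1.0]]
ft_force: [1.3, -0.4, -0.5]
grip_width: 0.0414
gripper_force: 31.5
```

```bash
python3 - <<'E'
from h import *
plan([.4482,-.3143,.028],-66)
E
```

```text
turn total [ 0.0062 -0.0126 -0.1717] rows 2 per [ 0.0031 -0.0063 -0.0858]
dp total cm [-15.28  34.03  13.16] rows 10 per [-1.528  3.403  1.316]
pos [0.4494 0.0588 0.1596] yaw y -75.84 z [ 0.014 -0.002 -1.   ] q [-8. 16. 96.  0. 67. 68.] t 20.85 grip 0.04139609775139613 31.462719440460205 ft [ 1.3 -0.4 -0.5]
```

Call:
move_arm(
  jaw=[3.5,3.5,3.5,3.5,3.5,3.5,3.5,3.5,3.5,3.5,3.5,3.5],
  dp=[
    [0,0,0],
    [0,0,0],
    [-1.53,3.4,0],
    [-1.53,3.4,0],
    [-1.53,3.4,0],
    [-1.53,3.4,0],
    [-1.53,3.4,0],
    [-1.53,3.4,0],
    [-1.53,3.4,0],
    [-1.53,3.4,0],
    [-1.53,3.4,0],
    [-1.53,3.4,0],
  ],
  turn=[
    [0,0,-0.086],
    [0,0,-0.086],
    [0,0,0],
    [0,0,0],
    [0,0,0],
    [0,0,0],
    [0,0,0],
    [0,0,0],
    [0,0,0],
    [0,0,0],
    [0,0,0],
    [0,0,0],
  ],
)

```text
time_s: 21.85
position: [0.4445, -0.3156, 0.1525]
tool_rot: [[0.914, 0.406, 0.0], [0.406, -0.914, -0.0], [0.0, 0.0, -1.0]]
ft_force: [0.6, -0.0, -1.4]
grip_width: 0.0416
gripper_force: 31.4
```

Call:
move_arm(
  jaw=[3.5,3.5,3.5],
  dp=[
    [0,0,2],
    [0,0,0],
    [0,0,0],
  ],
  turn=[
    [0,0,0],
    [0,0,0],
    [0,0,0],
  ],
)

```text
time_s: 22.1
position: [0.4444, -0.3131, 0.1317]
tool_rot: [[0.914, 0.406, -0.002], [0.406, -0.914, 0.002], [-0.001, -0.003, -1.0]]
ft_force: [0.1, 1.0, -0.6]
grip_width: 0.0413
gripper_force: 31.4
```

```bash
python3 - <<'E'
from h import *
plan([.4482,-.3143,.027],-66)
E
```

```text
turn total [-0.0027  0.0007 -0.0004] rows 1 per [-0.0027  0.0007 -0.0004]
dp total cm [ 0.3   0.27 10.47] rows 3 per [0.1   0.089 3.49 ]
pos [ 0.4444 -0.3131  0.1317] yaw y -66.02 z [-0.002  0.002 -1.   ] q [-48.  27.  84.   0.  69.  18.] t 22.1 grip 0.04127586352084204 31.40133261680603 ft [ 0.1  1.  -0.6]
```

Call:
move_arm(
  jaw=[3.5,3.5,3.5,3.5,3.5,3.5,4.9,4.9,4.9,4.9],
  dp=[
    [0.3,0.27,3],
    [0,0,3],
    [0,0,2.5],
    [0,0,1.3],
    [0,0,0.6],
    [0,0,0],
    [0,0,0],
    [0,0,0],
    [0,0,0],
    [0,0,0],
  ],
  turn=[
    [0,0,0],
    [0,0,0],
    [0,0,0],
    [0,0,0],
    [0,0,0],
    [0,0,0],
    [0,0,0],
    [0,0,0],
    [0,0,0],
    [0,0,0],
  ],
)

```text
time_s: 22.93
position: [0.4492, -0.3154, 0.0292]
tool_rot: [[0.914, 0.407, 0.001], [0.407, -0.914, -0.001], [0.001, 0.002, -1.0]]
ft_force: [0.2, 0.2, 0.1]
grip_width: 0.0492
gripper_force: 0.0
```

Call:
move_arm(
  jaw=[4.9,4.9,4.9,4.9,8,8,8,8,8,8,8,8],
  dp=[
    [0,0,-2],
    [0,0,-4],
    [0,0,-4],
    [0,0,-4],
    [0,-4,-2],
    [0,-4,-2],
    [0,-4,-2],
    [0,0,0],
    [1.7,-3.6,0],
    [1.7,-3.6,0],
    [0,0,0],
    [0,0,0],
  ],
  turn=[
    [0,0,0],
    [0,0,0],
    [0,0,0],
    [0,0,0],
    [0,0,0],
    [0,0,0],
    [0,0,0],
    [0,0,0.12],
    [0,0,0.12],
    [0,0,0],
    [0,0,0],
    [0,0,0],
  ],
)

```text
time_s: 23.93
position: [0.4189, -0.1364, 0.2248]
tool_rot: [[0.982, 0.19, 0.001], [0.19, -0.982, -0.001], [0.001, 0.001, -1.0]]
ft_force: [0.1, -0.7, 0.3]
grip_width: 0.0799
gripper_force: 0.0
```

```bash
python3 - <<'E'
from h import *
o,im,d=boxes(); boxes('side'); plan([.4603,.1702,.22],-80)
E
```

```text
box_green_mid 0.56 (5289, array([ 471.3, -361.3]), array([96.5, 64.6]), 25.1, np.float64(51.8)) in drawer mm 120.9 1.6
box_blue_mid 0.88 (4910, array([ 444.4, -317. ]), array([106.8,  46.9]), 27.0, np.float64(51.9)) in drawer mm 69.5 -4.9
box_red_mid 0.78 (3727, array([460.5, 167.9]), array([95.8, 40.7]), 9.0, np.float64(40.3)) in drawer mm -366.8 207.2
box_green_mid 0.61 (443, array([ 473. , -372.2]), array([95.9, 44.5]), 23.4, np.float64(51.7)) in drawer mm 131.6 -1.3
box_blue_mid 0.76 (395, array([ 445.8, -316.3]), array([94.1, 46. ]), 22.7, np.float64(51.4)) in drawer mm 69.4 -3.4
box_red_mid 0.53 (51, array([457.3, 168.6]), array([95.4, 49. ]), 10.6, np.float64(39.4)) in drawer mm -368.8 204.6
turn total [-0.0001  0.0001  0.0116] rows 1 per [-0.0001  0.0001  0.0116]
dp total cm [  9.46 -29.68   0.4 ] rows 8 per [ 1.183 -3.71   0.051]
pos [ 0.4186 -0.1385  0.224 ] yaw y -79.34 z [-0.  0. -1.] q [-34.  11.  91.  -0.  78.  46.] t 24.3333 grip 0.08025998694047262 0.0 ft [ 0.3 -0.2  0.3]
```

Blue and green both lie flat at 52 mm. Now over red, stopping short to recheck it.

Call:
move_arm(
  jaw=[8,8,8,8,8,8,8,8],
  dp=[
    [1.5,-3.6,0],
    [1.5,-3.6,0],
    [1.5,-3.6,0],
    [1.5,-3.6,0],
    [1.5,-3.6,0],
    [1.5,-3.6,0],
    [0,0,0],
    [0,0,0],
  ],
  turn=[
    [0,0,0.012],
    [0,0,0],
    [0,0,0],
    [0,0,0],
    [0,0,0],
    [0,0,0],
    [0,0,0],
    [0,0,0],
  ],
)

```text
time_s: 25.0
position: [0.4693, 0.0919, 0.2239]
tool_rot: [[0.984, 0.178, -0.0], [0.178, -0.984, -0.0], [-0.0, -0.0, -1.0]]
ft_force: [0.1, -0.6, 0.3]
grip_width: 0.0801
gripper_force: 0.0
```

```bash
python3 - <<'E'
from h import *
boxes(names=("box_red_mid",)); plan([.4603,.1702,.013],-80)
E
```

```text
box_red_mid 0.86 (4099, array([460.1, 170.9]), array([94.3, 42.5]), 10.2, np.float64(40.3)) in drawer mm -369.7 208.1
turn total [0.0002 0.0005 0.0004] rows 1 per [0.0002 0.0005 0.0004]
dp total cm [ 0.52 -8.06 21.1 ] rows 6 per [ 0.086 -1.343  3.516]
pos [0.4692 0.0899 0.224 ] yaw y -79.98 z [-0. -0. -1.] q [-3. 15. 86. -0. 79. 77.] t 25.1 grip 0.07982739555352118 0.0 ft [-0.4 -0.4  0.7]
```

Call:
move_arm(
  jaw=[8,8,8,8,8,8,8,8,8],
  dp=[
    [0.25,-4.05,0],
    [0.25,-4.05,0],
    [0,0,4],
    [0,0,4],
    [0,0,4],
    [0,0,4],
    [0,0,3],
    [0,0,2],
    [0,0,0],
  ],
  turn=[
    [0,0,0],
    [0,0,0],
    [0,0,0],
    [0,0,0],
    [0,0,0],
    [0,0,0],
    [0,0,0],
    [0,0,0],
    [0,0,0],
  ],
)

```text
time_s: 25.85
position: [0.4584, 0.1694, 0.0109]
tool_rot: [[0.985, 0.172, -0.007], [0.172, -0.985, -0.001], [-0.007, -0.0, -1.0]]
ft_force: [-1.7, -0.8, -0.7]
grip_width: 0.0801
gripper_force: 0.0
```

Call:
move_arm(
  jaw=[8,3.5,3.5,3.5,3.5,3.5,3.5,3.5,3.5,3.5,3.5],
  dp=[
    [0,0,0],
    [0,0,0],
    [0,0,0],
    [0,0,0],
    [0,0,0],
    [0,0,0],
    [0,0,-2],
    [0,0,-4],
    [0,0,-4],
    [0,0,-4],
    [0,0,0],
  ],
  turn=[
    [0,0,0],
    [0,0,0],
    [0,0,0],
    [0,0,0],
    [0,0,0],
    [0,0,0],
    [0,0,0],
    [0,0,0],
    [0,0,0],
    [0,0,0],
    [0,0,0],
  ],
)

```text
time_s: 26.77
position: [0.4629, 0.1718, 0.1618]
tool_rot: [[0.984, 0.175, 0.014], [0.175, -0.985, 0.002], [0.014, 0.001, -1.0]]
ft_force: [1.5, 1.3, 0.0]
grip_width: 0.0413
gripper_force: 31.4
```

```bash
python3 - <<'E'
from h import *
plan([.4206,-.2515,.028],-66)
E
```

```text
turn total [ 0.0025 -0.0139 -0.2431] rows 3 per [ 0.0008 -0.0046 -0.081 ]
dp total cm [-21.08  36.95  13.38] rows 11 per [-1.916  3.359  1.216]
pos [0.4629 0.1718 0.1618] yaw y -79.93 z [ 0.014  0.002 -1.   ] q [ 7. 20. 90.  0. 69. 87.] t 26.7667 grip 0.041347163907430144 31.436521410942078 ft [1.5 1.3 0. ]
```

Call:
move_arm(
  jaw=[3.5,3.5,3.5,3.5,3.5,3.5,3.5,3.5,3.5,3.5,3.5],
  dp=[
    [0,0,0],
    [0,0,0],
    [0,0,0],
    [-1.92,3.36,0],
    [-1.92,3.36,0],
    [-1.92,3.36,0],
    [-1.92,3.36,0],
    [-1.92,3.36,0],
    [-1.92,3.36,0],
    [-1.92,3.36,0],
    [-1.92,3.36,0],
  ],
  turn=[
    [0,0,-0.081],
    [0,0,-0.081],
    [0,0,-0.081],
    [0,0,0],
    [0,0,0],
    [0,0,0],
    [0,0,0],
    [0,0,0],
    [0,0,0],
    [0,0,0],
    [0,0,0],
  ],
)

```text
time_s: 27.68
position: [0.4281, -0.1385, 0.1544]
tool_rot: [[0.914, 0.406, 0.001], [0.406, -0.914, -0.0], [0.0, 0.001, -1.0]]
ft_force: [1.1, 0.3, -0.7]
grip_width: 0.0416
gripper_force: 31.4
```

Call:
move_arm(
  jaw=[3.5,3.5,3.5,3.5,3.5,3.5],
  dp=[
    [-1.92,3.36,0],
    [-1.92,3.36,0],
    [-1.92,3.36,0],
    [0,0,2],
    [0,0,0],
    [0,0,0],
  ],
  turn=[
    [0,0,0],
    [0,0,0],
    [0,0,0],
    [0,0,0],
    [0,0,0],
    [0,0,0],
  ],
)

```text
time_s: 28.18
position: [0.4165, -0.2515, 0.1337]
tool_rot: [[0.914, 0.406, -0.002], [0.406, -0.914, 0.002], [-0.001, -0.002, -1.0]]
ft_force: [-0.1, 0.4, 0.2]
grip_width: 0.0414
gripper_force: 31.3
```

```bash
python3 - <<'E'
from h import *
plan([.4206,-.2515,.027],-66)
E
```

```text
turn total [-0.0025  0.0008 -0.0009] rows 1 per [-0.0025  0.0008 -0.0009]
dp total cm [ 0.37  0.16 10.67] rows 3 per [0.124 0.055 3.557]
pos [ 0.4165 -0.2515  0.1337] yaw y -66.05 z [-0.002  0.002 -1.   ] q [-45.  21.  93.   0.  66.  21.] t 28.1833 grip 0.04137836402195832 31.30707621574402 ft [-0.1  0.4  0.2]
```

Call:
move_arm(
  jaw=[3.5,3.5,3.5,3.5,3.5,3.5,5.2,5.2,5.2,5.2],
  dp=[
    [0.37,0.16,3],
    [0,0,3],
    [0,0,2.5],
    [0,0,1.5],
    [0,0,0.6],
    [0,0,0],
    [0,0,0],
    [0,0,0],
    [0,0,0],
    [0,0,0],
  ],
  turn=[
    [0,0,0],
    [0,0,0],
    [0,0,0],
    [0,0,0],
    [0,0,0],
    [0,0,0],
    [0,0,0],
    [0,0,0],
    [0,0,0],
    [0,0,0],
  ],
)

```text
time_s: 29.02
position: [0.4215, -0.2522, 0.0288]
tool_rot: [[0.914, 0.407, 0.001], [0.407, -0.914, -0.001], [0.0, 0.001, -1.0]]
ft_force: [-0.2, 0.3, -0.9]
grip_width: 0.052
gripper_force: 0.0
```

Call:
move_arm(
  jaw=[5.2,5.2,5.2,5.2,5.2,2.8,2.8,2.8,2.8,2.8,2.8],
  dp=[
    [0,0,-2],
    [0,0,-4],
    [0,0,-4],
    [0,0,-4],
    [0,0,-4],
    [1,-3.2,-2],
    [1,-3.2,0],
    [1,-3.2,0],
    [0,0,0],
    [0,0,0],
    [0,0,0],
  ],
  turn=[
    [0,0,0],
    [0,0,0],
    [0,0,0],
    [0,0,0],
    [0,0,0],
    [0,0,0],
    [0,0,0],
    [0,0,0],
    [0,0,0],
    [0,0,0],
    [0,0,0],
  ],
)

```text
time_s: 29.93
position: [0.4098, -0.1527, 0.2284]
tool_rot: [[0.914, 0.407, 0.001], [0.407, -0.914, -0.001], [0.0, 0.001, -1.0]]
ft_force: [0.7, -0.9, 0.9]
grip_width: 0.0279
gripper_force: 0.0
```

```bash
python3 - <<'E'
from h import *
o,im,d=boxes(); save(im,'w5.png'); boxes('side'); 
P=cloud('wrist',o,d,d>0); L=P[:,:2]-FB; a=L@xc; b=L@yc
s=(a>-.04)&(a<.165)&(abs(b)<.055)&(P[:,2]>.04)&(P[:,2]<.1)
for lo,hi in [(-.04,.034),(.037,.102),(.105,.165)]:
    t=s&(a>lo)&(a<hi); print(t.sum(),np.percentile(P[t,2],[2,50,98]).round(4),(a[t].min().round(4),a[t].max().round(4)),(b[t].min().round(4),b[t].max().round(4)))
for x in cams.mark_of('wrist',"drawer_handle")[:1]: print(at_z('wrist',o,np.array(x['location'])*[640,400],.048))
plan([.4096,-.1508,.030],-66)
E
```

```text
box_green_mid 0.9 (4750, array([ 471.5, -362.6]), array([96.9, 63.7]), 24.4, np.float64(51.8)) in drawer mm 122.2 1.3
box_blue_mid 0.71 (4484, array([ 449.1, -314.6]), array([95.1, 43.2]), 24.9, np.float64(51.9)) in drawer mm 69.2 0.3
box_red_mid 0.6 (4340, array([ 417.6, -253.8]), array([105.5,  43.2]), 24.1, np.float64(52.0)) in drawer mm 0.9 -3.7
box_green_mid 0.61 (438, array([ 473.8, -373.6]), array([96.8, 43.1]), 23.3, np.float64(51.7)) in drawer mm 133.2 -1.1
box_blue_mid 0.74 (416, array([ 451.3, -325.2]), array([96.7, 66.6]), 24.4, np.float64(51.6)) in drawer mm 79.8 -2.0
box_red_mid 0.96 (377, array([ 419.8, -252.6]), array([97.1, 44.9]), 24.1, np.float64(51.3)) in drawer mm 0.7 -1.2
4176 [0.0427 0.052  0.0536] (np.float64(-0.0208), np.float64(0.0224)) (np.float64(-0.0475), np.float64(0.049))
4239 [0.0419 0.052  0.0536] (np.float64(0.0477), np.float64(0.0909)) (np.float64(-0.0475), np.float64(0.0478))
4368 [0.0415 0.052  0.0536] (np.float64(0.1101), np.float64(0.1539)) (np.float64(-0.047), np.float64(0.0494))
[[ 0.40742038 -0.15351762  0.048     ]]
turn total [-0.0002  0.0001 -0.001 ] rows 1 per [-0.0002  0.0001 -0.001 ]
dp total cm [ 0.07 -0.16 19.8 ] rows 5 per [ 0.014 -0.033  3.961]
pos [ 0.4096 -0.1526  0.228 ] yaw y -66.06 z [-0.  0. -1.] q [-36.  11.  91.  -0.  78.  30.] t 30.3833 grip 0.02826789495106479 0.0 ft [-0.3 -0.5  0.8]
```

View pics/w5.png

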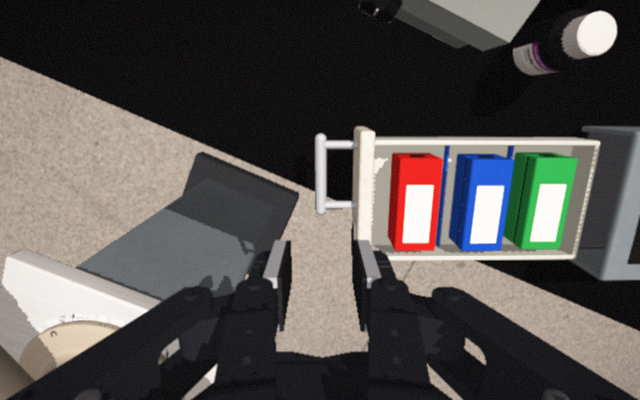

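Red, blue and green all lie flat in their own bays, at columns 415, 483 and 545. Now I'll grip the handle and push the drawer shut.

Call:
move_arm(
  jaw=[2.8,2.8,2.8,2.8,2.8,2.8,2.8,0.5,0.5,0.5,0.5,0.5],
  dp=[
    [0,-0.1,4],
    [0,0,4],
    [0,0,4],
    [0,0,3.5],
    [0,0,2.8],
    [0,0,1.5],
    [0,0,0],
    [0,0,0],
    [0,0,0],
    [0,0,0],
    [0,0,0],
    [0,0,0],
  ],
  turn=[
    [0,0,0],
    [0,0,0],
    [0,0,0],
    [0,0,0],
    [0,0,0],
    [0,0,0],
    [0,0,0],
    [0,0,0],
    [0,0,0],
    [0,0,0],
    [0,0,0],
    [0,0,0],
  ],
)

```text
time_s: 31.38
position: [0.4096, -0.1517, 0.0308]
tool_rot: [[0.914, 0.406, 0.001], [0.406, -0.914, -0.001], [0.001, 0.002, -1.0]]
ft_force: [0.7, -0.8, -2.8]
grip_width: 0.0097
gripper_force: 29.8
```

Call:
move_arm(
  jaw=[0.5,0.5,0.5,0.5,0.5,0.5,0.5,0.5,0.5,0.5,0.5,0.5],
  dp=[
    [0,0.7,0],
    [0,1.3,0],
    [0,2,0],
    [0,2,0],
    [0,2,0],
    [0,2,0],
    [0,2,0],
    [0,2,0],
    [0,2,0],
    [0,2,0],
    [0,2,0],
    [0,1,0],
  ],
  turn=[
    [0,0,0],
    [0,0,0],
    [0,0,0],
    [0,0,0],
    [0,0,0],
    [0,0,0],
    [0,0,0],
    [0,0,0],
    [0,0,0],
    [0,0,0],
    [0,0,0],
    [0,0,0],
  ],
)

```text
time_s: 32.38
position: [0.4961, -0.3449, 0.0309]
tool_rot: [[0.914, 0.406, 0.003], [0.406, -0.914, -0.001], [0.002, 0.002, -1.0]]
ft_force: [4.2, 4.4, 1.5]
grip_width: 0.0096
gripper_force: 30.5
```

Call:
move_arm(
  jaw=[0.5,0.5,0.5,0.5],
  dp=[
    [0,0.8,0],
    [0,0.5,0],
    [0,0.5,0],
    [0,0,0],
  ],
  turn=[
    [0,0,0],
    [0,0,0],
    [0,0,0],
    [0,0,0],
  ],
)

```text
time_s: 32.72
position: [0.5031, -0.3605, 0.0309]
tool_rot: [[0.914, 0.406, 0.003], [0.406, -0.914, -0.001], [0.002, 0.002, -1.0]]
ft_force: [4.8, -0.1, -1.2]
grip_width: 0.0097
gripper_force: 30.2
```

```bash
python3 - <<'E'
from h import *
plan([.5054,-.3655,.03],-66)
E
```

```text
turn total [ 0.002  -0.0021 -0.0007] rows 1 per [ 0.002  -0.0021 -0.0007]
dp total cm [0.01 0.55 0.09] rows 1 per [0.007 0.554 0.087]
pos [ 0.5031 -0.3605  0.0309] yaw y -66.04 z [ 0.003 -0.001 -1.   ] q [-47.  40.  78.   0.  62.  19.] t 32.7167 grip 0.009740209473467787 30.239962935447693 ft [ 4.8 -0.1 -1.2]
```

Call:
move_arm(
  jaw=[0.5,0.5,0.5,0.5,0.5,0.5],
  dp=[
    [0,0.3,0],
    [0,0.3,0],
    [0,0.2,0],
    [0,0.2,0],
    [0,0,0],
    [0,0,0],
  ],
  turn=[
    [0,0,0],
    [0,0,0],
    [0,0,0],
    [0,0,0],
    [0,0,0],
    [0,0,0],
  ],
)

```text
time_s: 33.22
position: [0.5053, -0.3655, 0.0308]
tool_rot: [[0.913, 0.407, -0.003], [0.407, -0.913, 0.007], [0.0, -0.007, -1.0]]
ft_force: [-2.3, 15.7, 8.3]
grip_width: 0.0097
gripper_force: 31.4
```

At the stop, so the drawer is shut. I'll release, rise, turn, and travel toward the scanner.

Call:
move_arm(
  jaw=[2.6,2.6,2.6,2.6,2.6,2.6,2.6,2.6,2.6],
  dp=[
    [0,0,0],
    [0,-0.2,0],
    [0,-0.2,0],
    [0,0,-2],
    [0,0,-4],
    [0,0,-4],
    [0,0,-4],
    [0,0,-4],
    [0,0,-4],
  ],
  turn=[
    [0,0,0],
    [0,0,0],
    [0,0,0],
    [0,0,0],
    [0,0,0],
    [0,0,0],
    [0,0,0],
    [0,0,0],
    [0,0,0],
  ],
)

```text
time_s: 33.97
position: [0.5038, -0.3651, 0.2526]
tool_rot: [[0.914, 0.406, 0.0], [0.406, -0.914, -0.001], [-0.0, 0.001, -1.0]]
ft_force: [0.9, -2.1, -0.4]
grip_width: 0.0262
gripper_force: 0.0
```

Call:
move_arm(
  jaw=[8,8,8,8,8,8,8,8,8,8,8],
  dp=[
    [0,0,0],
    [0,0,0],
    [0,0,0],
    [0,0,0],
    [0,0,0],
    [0,0,0],
    [0,0,0],
    [0,0,0],
    [0,0,0],
    [0,0,0],
    [0,0,0],
  ],
  turn=[
    [0,0,-0.114],
    [0,0,-0.114],
    [0,0,-0.114],
    [0,0,-0.114],
    [0,0,-0.114],
    [0,0,-0.114],
    [0,0,-0.114],
    [0,0,-0.114],
    [0,0,-0.114],
    [0,0,-0.114],
    [0,0,-0.114],
  ],
)

```text
time_s: 34.88
position: [0.5041, -0.3654, 0.2503]
tool_rot: [[-0.107, 0.994, 0.0], [0.994, 0.107, -0.0], [-0.0, -0.0, -1.0]]
ft_force: [1.0, 0.4, -0.4]
grip_width: 0.08
gripper_force: 0.0
```

```bash
python3 - <<'E'
from h import *
o,im,d=shot('wrist'); save(im,'w6.png')
for n,z in [("drawer_handle",.048),("label",.037)]:
    for x in cams.mark_of('wrist',n)[:1]:
        uv=np.array(x['location'])*[640,400]; print(n,round(x['p'],2),uv.round(),at_z('wrist',o,uv,z).round(4))
o2,im2,d2=shot('side')
for n,z in [("drawer_handle",.048),("label",.037),("scanner_mid",.128)]:
    for x in cams.mark_of('side',n)[:1]:
        uv=np.array(x['location'])*[640,400]; print(n,round(x['p'],2),uv.round(),at_z('side',o2,uv,z).round(4))
plan([.43,.24,.26],6)
E
```

```text
label 0.87 [270. 218.] [[ 0.4533 -0.4261  0.037 ]]
drawer_handle 0.86 [327. 294.] [[ 0.5093 -0.3635  0.048 ]]
label 0.72 [315. 315.] [[ 0.4586 -0.4223  0.037 ]]
turn total [-0.0001  0.0001 -0.0054] rows 1 per [-0.0001  0.0001 -0.0054]
dp total cm [60.97 -1.05 -0.98] rows 15 per [ 4.065 -0.07  -0.066]
pos [ 0.5042 -0.3653  0.2502] yaw y 5.69 z [-0. -0. -1.] q [-47.  29.  60.  -0.  92. -52.] t 35.2333 grip 0.08004119101271825 0.0 ft [ 0.6  0.7 -0.7]
```

Call:
move_arm(
  jaw=[8,8,8,8,8,8,8,8,8,8,8,8],
  dp=[
    [4.05,-0.1,0],
    [4.05,-0.1,0],
    [4.05,-0.1,0],
    [4.05,-0.1,0],
    [4.05,-0.1,0],
    [4.05,-0.1,0],
    [4.05,-0.1,0],
    [4.05,-0.1,0],
    [4.05,-0.1,0],
    [4.05,-0.1,0],
    [4.05,-0.1,0],
    [4.05,-0.1,0],
  ],
  turn=[
    [0,0,0],
    [0,0,0],
    [0,0,0],
    [0,0,0],
    [0,0,0],
    [0,0,0],
    [0,0,0],
    [0,0,0],
    [0,0,0],
    [0,0,0],
    [0,0,0],
    [0,0,0],
  ],
)

```text
time_s: 36.23
position: [0.4424, 0.1189, 0.2505]
tool_rot: [[-0.1, 0.995, 0.001], [0.995, 0.1, -0.0], [-0.0, 0.001, -1.0]]
ft_force: [1.6, -0.7, -0.7]
grip_width: 0.0798
gripper_force: 0.0
```

Call:
move_arm(
  jaw=[8,8,8,8,8],
  dp=[
    [4.05,0,-2],
    [4.05,0,-2],
    [3,0,-2],
    [0,0,0],
    [0,0,0],
  ],
  turn=[
    [0,0,0],
    [0,0,0],
    [0,0,0],
    [0,0,0],
    [0,0,0],
  ],
)

```text
time_s: 36.65
position: [0.4322, 0.2224, 0.3077]
tool_rot: [[-0.103, 0.995, 0.002], [0.995, 0.103, 0.0], [0.0, 0.002, -1.0]]
ft_force: [0.0, -0.0, -0.3]
grip_width: 0.0799
gripper_force: 0.0
```

```bash
python3 - <<'E'
from h import *
o,im,d=shot('wrist'); save(im,'w7.png')
for n,z in [("scanner_mid",.128),("scanner_window",.128),("cradle_rest",.11)]:
    for x in cams.mark_of('wrist',n)[:1]:
        uv=np.array(x['location'])*[640,400]; print(n,round(x['p'],2),uv.round(),at_z('wrist',o,uv,z).round(4))
P=cloud('wrist',o,d,d>0); S=P[(P[:,2]>.138)&(P[:,2]<.155)]; print(len(S),cv2.minAreaRect(S[:,:2].astype(np.float32)*1000),np.median(S[:,2]))
v,u=np.nonzero(d>0); yel=(im[v,u,0]>130)&(im[v,u,1]>90)&(im[v,u,2]<90)&(P[:,2]>.14)&(P[:,2]<.155)
print(yel.sum(),cv2.minAreaRect(P[yel,:2].astype(np.float32)*1000))
plan()
E
```

```text
scanner_mid 0.74 [341.  58.] [[0.4392 0.3302 0.128 ]]
scanner_window 0.79 [346. 138.] [[0.4522 0.261  0.128 ]]
32382 ((603.5086669921875, 199.2777862548828), (263.00006103515625, 474.8134460449219), 26.47892951965332) 0.14933059889711472
2966 ((438.4632873535156, 337.5673828125), (33.5987434387207, 74.04512023925781), 8.492317199707031)
pos [0.4325 0.2202 0.3063] yaw y 5.7 z [-0.002 -0.001 -1.   ] q [13. 13. 75. -0. 92.  7.] t 36.85 grip 0.07981510319824586 0.0 ft [ 0.3 -0.4  0. ]
```

View pics/w7.png

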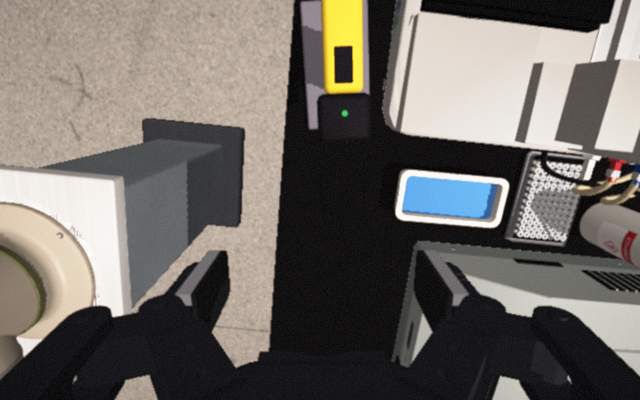

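The yellow grip is at the image top (343,45), with the black head at (345,115). The trough is at (450,197), and a white instrument stands just right of the scanner (x≥388). I'll centre over the scanner.

Call:
move_arm(
  jaw=[8,8,8,8,8],
  dp=[
    [4,0.3,0],
    [4,0.3,0],
    [1,0,0],
    [0,0,0],
    [0,0,0],
  ],
  turn=[
    [0,0,-0.03],
    [0,0,-0.03],
    [0,0,0],
    [0,0,0],
    [0,0,0],
  ],
)

```text
time_s: 37.27
position: [0.4276, 0.3105, 0.3064]
tool_rot: [[-0.16, 0.987, -0.001], [0.987, 0.16, -0.001], [-0.001, -0.001, -1.0]]
ft_force: [-0.0, -0.2, -0.3]
grip_width: 0.0799
gripper_force: 0.0
```

```bash
python3 - <<'E'
from h import *
o,im,d=shot('wrist'); save(im,'w8.png')
for n,z in [("scanner_mid",.128),("scanner_window",.128),("cradle_rest",.11)]:
    for x in cams.mark_of('wrist',n)[:1]:
        uv=np.array(x['location'])*[640,400]; print(n,round(x['p'],2),uv.round(),at_z('wrist',o,uv,z).round(4))
P=cloud('wrist',o,d,d>0); v,u=np.nonzero(d>0)
near=(abs(P[:,0]-.44)<.1)&(abs(P[:,1]-.335)<.13)
yel=(im[v,u,0]>130)&(im[v,u,1]>90)&(im[v,u,2]<90)&(P[:,2]>.14)&(P[:,2]<.155)&near
print(yel.sum(),cv2.minAreaRect(P[yel,:2].astype(np.float32)*1000))
m=cams.outline_of('wrist','scanner_mid')
for x in m[:1]: print('outl',toppose('wrist',o,d,x['mask'],.138,.155))
s=near&(P[:,2]>.138)&(P[:,2]<.155)&(P[:,0]<.485); print(cv2.minAreaRect(P[s,:2].astype(np.float32)*1000))
for y in np.arange(.24,.44,.03):
  for lo,hi in [(.05,.12),(.12,.17),(.17,.3)]:
    t=(abs(P[:,1]-y)<.015)&(P[:,0]>.475)&(P[:,2]>lo)&(P[:,2]<hi); 
    if t.sum()>3: print(round(y,2),lo,'minx',np.percentile(P[t,0],2).round(3),end='; ')
plan()
E
```

```text
scanner_mid 0.79 [340. 156.] [[0.4417 0.3319 0.128 ]]
scanner_window 0.72 [335. 225.] [[0.4494 0.2627 0.128 ]]
3902 ((436.28131103515625, 353.81396484375), (33.63267517089844, 106.77337646484375), 8.239516258239746)
outl (6635, array([438.7, 334.1]), array([ 47.2, 151.2]), 8.8, np.float64(144.3))
((438.74053955078125, 334.1405029296875), (47.22893524169922, 151.18907165527344), 8.765408515930176)
0.24 0.05 minx 0.742; 0.27 0.05 minx 0.491; 0.27 0.12 minx 0.496; 0.27 0.17 minx 0.629; 0.3 0.05 minx 0.488; 0.3 0.12 minx 0.491; 0.3 0.17 minx 0.629; 0.33 0.05 minx 0.487; 0.33 0.12 minx 0.491; 0.33 0.17 minx 0.629; 0.36 0.05 minx 0.486; 0.36 0.12 minx 0.491; 0.36 0.17 minx 0.633; 0.39 0.05 minx 0.486; 0.39 0.12 minx 0.491; 0.39 0.17 minx 0.633; 0.42 0.05 minx 0.487; 0.42 0.12 minx 0.491; 0.42 0.17 minx 0.531; pos [0.4278 0.3102 0.3072] yaw y 9.15 z [ 0. -0. -1.] q [23. 17. 69. -0. 94. 14.] t 37.5167 grip 0.08002564957271589 0.0 ft [-0.3 -0.8  0.8]
```

View pics/w8.png

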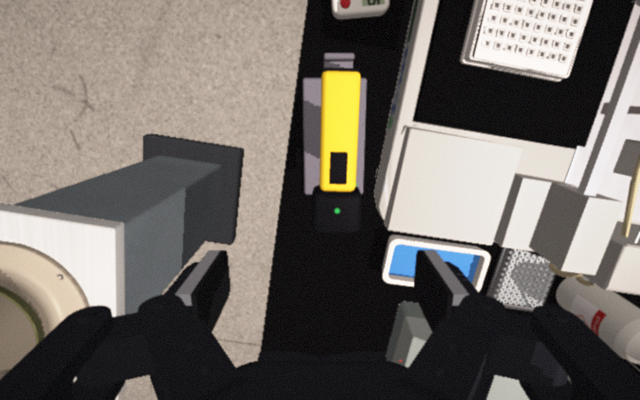

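The scanner is on the cradle, grip at (340,130) and head at (337,210). The timer is at (360,5), behind. Scanner middle is (0.4387,0.3341) with x axis at −81.4°. I'll grasp at its middle with jaw 5.

Call:
move_arm(
  jaw=[5,5,5,5,5,5,5,5],
  dp=[
    [2.2,1.44,0],
    [0,0,2],
    [0,0,2],
    [0,0,2],
    [0,0,2],
    [0,0,0],
    [0,0,0],
    [0,0,0],
  ],
  turn=[
    [0,0,0.01],
    [0,0,0],
    [0,0,0],
    [0,0,0],
    [0,0,0],
    [0,0,0],
    [0,0,0],
    [0,0,0],
  ],
)

```text
time_s: 38.18
position: [0.4388, 0.3352, 0.2285]
tool_rot: [[-0.15, 0.989, 0.002], [0.989, 0.15, 0.001], [0.001, 0.002, -1.0]]
ft_force: [-0.3, -0.1, -0.3]
grip_width: 0.05
gripper_force: 0.0
```

```bash
python3 - <<'E'
from h import *
plan([.4387,.3341,.112],8.6)
E
```

```text
turn total [ 0.002  -0.0006  0.0009] rows 1 per [ 0.002  -0.0006  0.0009]
dp total cm [-0.11 -0.03 11.65] rows 3 per [-0.036 -0.008  3.882]
pos [0.4388 0.3352 0.2285] yaw y 8.65 z [ 0.002  0.001 -1.   ] q [25. 22. 74. -0. 83. 16.] t 38.1833 grip 0.04997015701753735 0.0 ft [-0.3 -0.1 -0.3]
```

Call:
move_arm(
  jaw=[5,5,5,5,5,5,5,5,5],
  dp=[
    [-0.1,0,2.5],
    [0,0,2.5],
    [0,0,2.5],
    [0,0,2],
    [0,0,1.5],
    [0,0,0.6],
    [0,0,0],
    [0,0,0],
    [0,0,0],
  ],
  turn=[
    [0,0,0],
    [0,0,0],
    [0,0,0],
    [0,0,0],
    [0,0,0],
    [0,0,0],
    [0,0,0],
    [0,0,0],
    [0,0,0],
  ],
)

```text
time_s: 38.93
position: [0.4391, 0.3346, 0.1126]
tool_rot: [[-0.151, 0.989, 0.003], [0.989, 0.151, 0.001], [0.001, 0.003, -1.0]]
ft_force: [-0.2, -0.5, 0.7]
grip_width: 0.0499
gripper_force: 0.0
```

Call:
move_arm(
  jaw=[2.5,2.5,2.5,2.5,2.5,2.5,2.5],
  dp=[
    [0,0,0],
    [0,0,0],
    [0,0,0],
    [0,0,0],
    [0,0,0],
    [0,0,0],
    [0,0,0],
  ],
  turn=[
    [0,0,0],
    [0,0,0],
    [0,0,0],
    [0,0,0],
    [0,0,0],
    [0,0,0],
    [0,0,0],
  ],
  force=40,
)

```text
time_s: 39.52
position: [0.4389, 0.3346, 0.1123]
tool_rot: [[-0.151, 0.989, 0.002], [0.989, 0.151, 0.001], [0.001, 0.002, -1.0]]
ft_force: [-0.3, -1.3, 6.4]
grip_width: 0.0336
gripper_force: 40.8
```

Call:
move_arm(
  jaw=[2.5,2.5,2.5,2.5,2.5,2.5],
  dp=[
    [0,0,-1.5],
    [0,0,-3],
    [0,0,-3],
    [0,0,-1],
    [0,0,0],
    [0,0,0],
  ],
  turn=[
    [0,0,0],
    [0,0,0],
    [0,0,0],
    [0,0,0],
    [0,0,0],
    [0,0,0],
  ],
)

```text
time_s: 40.02
position: [0.4381, 0.3342, 0.1959]
tool_rot: [[-0.151, 0.989, 0.0], [0.989, 0.151, 0.0], [0.0, 0.0, -1.0]]
ft_force: [0.1, 0.5, -1.3]
grip_width: 0.0338
gripper_force: 40.3
```

```bash
python3 - <<'E'
from h import *
lab=np.array([.454,-.425]); T=lab-xc*.175; print(T)
plan([*T,.20],24)
E
```

```text
[ 0.38274  -0.265155]
turn total [ 1.000e-04 -0.000e+00 -2.673e-01] rows 3 per [ 0.     -0.     -0.0891]
dp total cm [-52.5  -29.44  -0.41] rows 15 per [-3.5   -1.963 -0.028]
pos [0.4381 0.3342 0.1959] yaw y 8.69 z [ 0.  0. -1.] q [25. 24. 78. -0. 79. 16.] t 40.0167 grip 0.03380402425993476 40.26059031486511 ft [ 0.1  0.5 -1.3]
```

Call:
move_arm(
  jaw=[2.5,2.5,2.5,2.5,2.5,2.5,2.5,2.5,2.5,2.5,2.5,2.5],
  dp=[
    [0,0,0],
    [0,0,0],
    [0,0,0],
    [-2,-1.1,0],
    [-3.5,-1.96,0],
    [-3.5,-1.96,0],
    [-3.5,-1.96,0],
    [-3.5,-1.96,0],
    [-3.5,-1.96,0],
    [-3.5,-1.96,0],
    [-3.5,-1.96,0],
    [-3.5,-1.96,0],
  ],
  turn=[
    [0,0,-0.089],
    [0,0,-0.089],
    [0,0,-0.089],
    [0,0,0],
    [0,0,0],
    [0,0,0],
    [0,0,0],
    [0,0,0],
    [0,0,0],
    [0,0,0],
    [0,0,0],
    [0,0,0],
  ],
)

```text
time_s: 41.02
position: [0.4056, -0.0095, 0.1948]
tool_rot: [[-0.407, 0.914, -0.003], [0.914, 0.407, 0.001], [0.002, -0.002, -1.0]]
ft_force: [1.0, -0.4, -1.4]
grip_width: 0.0332
gripper_force: 40.2
```

Call:
move_arm(
  jaw=[2.5,2.5,2.5,2.5,2.5,2.5,2.5,2.5,2.5],
  dp=[
    [-3.5,-1.96,0],
    [-3.5,-1.96,0],
    [-3.5,-1.96,0],
    [-3.5,-1.96,0],
    [-3.5,-1.96,0],
    [-3.5,-1.96,0],
    [-1.5,-0.84,0],
    [0,0,0],
    [0,0,0],
  ],
  turn=[
    [0,0,0],
    [0,0,0],
    [0,0,0],
    [0,0,0],
    [0,0,0],
    [0,0,0],
    [0,0,0],
    [0,0,0],
    [0,0,0],
  ],
)

```text
time_s: 41.77
position: [0.3826, -0.2648, 0.1945]
tool_rot: [[-0.405, 0.914, -0.002], [0.914, 0.405, 0.003], [0.003, -0.001, -1.0]]
ft_force: [-0.4, 0.6, -2.6]
grip_width: 0.0336
gripper_force: 40.2
```

```bash
python3 - <<'E'
from h import *
o,im,d=shot('wrist'); save(im,'w9.png')
for n,z in [("label",.037),("drawer_handle",.048)]:
    for x in cams.mark_of('wrist',n)[:1]:
        uv=np.array(x['location'])*[640,400]; print(n,round(x['p'],2),uv.round(),at_z('wrist',o,uv,z).round(4))
m=cams.mark_of('wrist','scanner_mid')[:1]
for x in m:
    uv=np.array(x['location'])*[640,400]; print('scan',round(x['p'],2),uv.round(),at_z('wrist',o,uv,o['position'][2]+.016).round(4))
m=cams.outline_of('wrist','scanner_mid')
for x in m[:1]: print('outl',toppose('wrist',o,d,x['mask'],o['position'][2]+.024,o['position'][2]+.045))
plan([.3827,-.2652,.0215],24)
E
```

```text
drawer_handle 0.66 [494. 282.] [[ 0.5734 -0.2859  0.048 ]]
scan 0.74 [557. 313.] [[ 0.4848 -0.2409  0.2105]]
outl (25239, array([ 373.2, -243.5]), array([ 34.7, 103.9]), 23.5, np.float64(226.3))
turn total [-0.0001 -0.0005  0.0013] rows 1 per [-0.0001 -0.0005  0.0013]
dp total cm [-0.11 -0.13 17.44] rows 5 per [-0.023 -0.026  3.488]
pos [ 0.3834 -0.2636  0.1959] yaw y 24.07 z [-0.  0. -1.] q [-49.  15.  91.   0.  74. -73.] t 42.0167 grip 0.0334568193649207 40.24415731430054 ft [-1.6  0.2 -2.4]
```

View pics/w9.png

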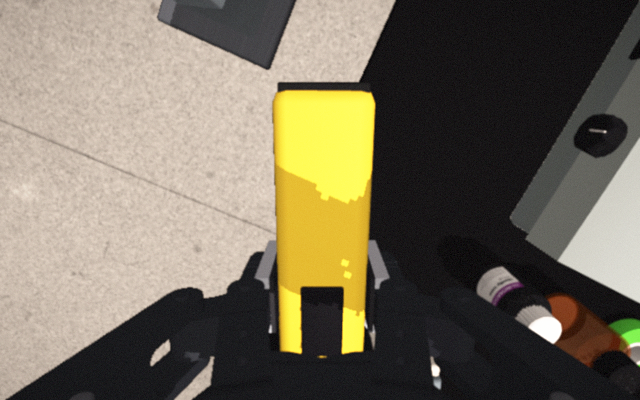

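The scanner is held straight in the jaws at (323,220), aligned with the tool. I'll lower it to label height.

Call:
move_arm(
  jaw=[2.5,2.5,2.5,2.5,2.5,2.5,2.5,2.5,2.5],
  dp=[
    [-0.1,-0.1,3],
    [0,0,3],
    [0,0,3],
    [0,0,3],
    [0,0,3],
    [0,0,1.5],
    [0,0,0.7],
    [0,0,0],
    [0,0,0],
  ],
  turn=[
    [0,0,0],
    [0,0,0],
    [0,0,0],
    [0,0,0],
    [0,0,0],
    [0,0,0],
    [0,0,0],
    [0,0,0],
    [0,0,0],
  ],
)

```text
time_s: 42.77
position: [0.3832, -0.2661, 0.0247]
tool_rot: [[-0.407, 0.913, 0.001], [0.913, 0.407, -0.001], [-0.001, 0.0, -1.0]]
ft_force: [0.4, 0.4, -1.3]
grip_width: 0.033
gripper_force: 40.2
```

```bash
python3 - <<'E'
from h import *
o,im,d=shot('wrist')
P=cloud('wrist',o,d,d>0); v,u=np.nonzero(d>0); z0=o['position'][2]
R=np.array(o['tool_rot']); Q=(P-o['position'])@R
s=(abs(Q[:,1])<.012)&(Q[:,2]<-.02)&(Q[:,2]>-.045)&(Q[:,0]>.02)&(Q[:,0]<.08)
A=np.c_[Q[s,0],Q[s,1],np.ones(s.sum())]; print(s.sum(),np.linalg.lstsq(A,Q[s,2],rcond=None)[0].round(4))
o,im,d=shot('side')
for n,z in [("label",.037),("drawer_handle",.048),("scanner_window",.038),("scanner_mid",.038)]:
    for x in cams.mark_of('side',n)[:1]:
        uv=np.array(x['location'])*[640,400]; print(n,round(x['p'],2),uv.round(),at_z('side',o,uv,z).round(4))
cr=im[220:390,240:440]; cv2.imwrite('pics/sidescan.png',cv2.resize(cr,None,fx=3,fy=3,interpolation=cv2.INTER_CUBIC)[:,:,::-1])
plan([.3827,-.2652,.0225],24)
E
```

```text
11818 [ 0.0156  0.0002 -0.0324]
label 0.5 [316. 318.] [[ 0.4592 -0.4331  0.037 ]]
drawer_handle 0.86 [328. 296.] [[ 0.511  -0.3715  0.048 ]]
scanner_window 0.96 [293. 294.] [[ 0.4064 -0.3332  0.038 ]]
scanner_mid 0.64 [282. 277.] [[ 0.3797 -0.2601  0.038 ]]
turn total [ 0.0005  0.0014 -0.0003] rows 1 per [ 0.0005  0.0014 -0.0003]
dp total cm [0.12 0.02 0.22] rows 1 per [0.116 0.017 0.223]
pos [ 0.383  -0.2663  0.0247] yaw y 23.98 z [ 0.001 -0.001 -1.   ] q [-49.  30. 103.   0.  47. -73.] t 43.0667 grip 0.0335414152815128 40.220187306404114 ft [ 0.4  0.1 -2.1]
```

View pics/sidescan.png

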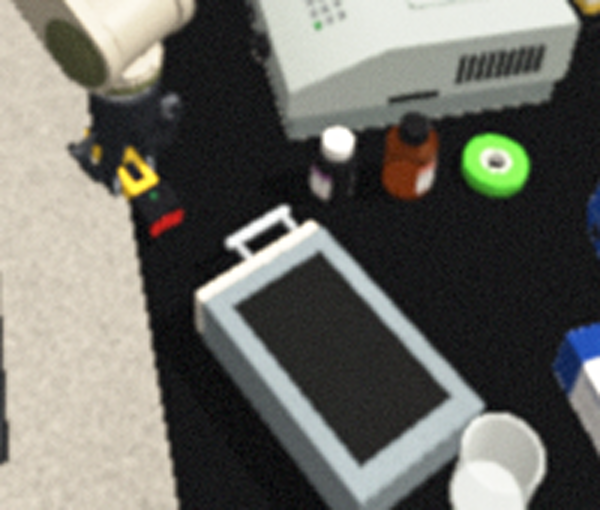

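The drawer is flush with the shell. The scanner's red window at crop (167,220) faces the label on the panel's left part. I'll hold still and log it.

Call:
move_arm(
  jaw=[2.5,2.5,2.5,2.5,2.5,2.5,2.5,2.5,2.5,2.5,2.5,2.5],
  dp=[
    [0,0,0.15],
    [0,0,0],
    [0,0,0],
    [0,0,0],
    [0,0,0],
    [0,0,0],
    [0,0,0],
    [0,0,0],
    [0,0,0],
    [0,0,0],
    [0,0,0],
    [0,0,0],
  ],
  turn=[
    [0,0,0],
    [0,0,0],
    [0,0,0],
    [0,0,0],
    [0,0,0],
    [0,0,0],
    [0,0,0],
    [0,0,0],
    [0,0,0],
    [0,0,0],
    [0,0,0],
    [0,0,0],
  ],
)

```text
time_s: 44.07
position: [0.3828, -0.2661, 0.0225]
tool_rot: [[-0.406, 0.914, -0.0], [0.914, 0.406, -0.0], [-0.0, -0.0, -1.0]]
ft_force: [-0.1, -0.0, -1.8]
grip_width: 0.0336
gripper_force: 40.2
```

Call:
move_arm(
  jaw=[2.5,2.5,2.5,2.5,2.5,2.5,2.5,2.5,2.5,2.5,2.5,2.5],
  dp=[
    [0,0,0],
    [0,0,0],
    [0,0,0],
    [0,0,0],
    [0,0,0],
    [0,0,0],
    [0,0,0],
    [0,0,0],
    [0,0,0],
    [0,0,0],
    [0,0,0],
    [0,0,0],
  ],
  turn=[
    [0,0,0],
    [0,0,0],
    [0,0,0],
    [0,0,0],
    [0,0,0],
    [0,0,0],
    [0,0,0],
    [0,0,0],
    [0,0,0],
    [0,0,0],
    [0,0,0],
    [0,0,0],
  ],
)

```text
time_s: 45.07
position: [0.3828, -0.2661, 0.0225]
tool_rot: [[-0.406, 0.914, 0.0], [0.914, 0.406, -0.0], [-0.0, -0.0, -1.0]]
ft_force: [0.2, 0.7, -1.1]
grip_width: 0.0335
gripper_force: 40.2
```

Call:
move_arm(
  jaw=[2.5,2.5,2.5,2.5,2.5,2.5,2.5,2.5],
  dp=[
    [0,0,-2],
    [0,0,-4],
    [0,0,-4],
    [0,0,-4],
    [0,0,-3.5],
    [0,0,0],
    [0,0,0],
    [0,0,0],
  ],
  turn=[
    [0,0,0],
    [0,0,0],
    [0,0,0],
    [0,0,0],
    [0,0,0],
    [0,0,0],
    [0,0,0],
    [0,0,0],
  ],
)

```text
time_s: 45.73
position: [0.3824, -0.2656, 0.1966]
tool_rot: [[-0.406, 0.914, -0.001], [0.914, 0.406, 0.001], [0.002, -0.0, -1.0]]
ft_force: [0.4, 0.4, -2.2]
grip_width: 0.0333
gripper_force: 40.4
```

```bash
python3 - <<'E'
from h import *
plan([.4389,.3346,.2],24); plan([.4389,.3346,.2],8.65)
E
```

```text
turn total [-0.0004 -0.0015 -0.0003] rows 1 per [-0.0004 -0.0015 -0.0003]
dp total cm [52.54 29.58 -0.34] rows 15 per [ 3.502  1.972 -0.022]
pos [ 0.3824 -0.2656  0.1966] yaw y 23.98 z [-0.001  0.001 -1.   ] q [-49.  15.  90.   0.  74. -73.] t 45.7333 grip 0.03334290764441345 40.39380669593811 ft [ 0.4  0.4 -2.2]
turn total [-0.0006 -0.0015  0.2676] rows 3 per [-0.0002 -0.0005  0.0892]
dp total cm [58.49 14.62 -0.34] rows 15 per [ 3.899  0.974 -0.022]
pos [ 0.3824 -0.2656  0.1966] yaw y 23.98 z [-0.001  0.001 -1.   ] q [-49.  15.  90.   0.  74. -73.] t 45.7333 grip 0.03334290764441345 40.39380669593811 ft [ 0.4  0.4 -2.2]
```

Call:
move_arm(
  jaw=[2.5,2.5,2.5,2.5,2.5,2.5,2.5,2.5,2.5,2.5,2.5,2.5],
  dp=[
    [0,0,0],
    [0,0,0],
    [0,0,0],
    [2.9,0.73,0],
    [3.9,0.97,0],
    [3.9,0.97,0],
    [3.9,0.97,0],
    [3.9,0.97,0],
    [3.9,0.97,0],
    [3.9,0.97,0],
    [3.9,0.97,0],
    [3.9,0.97,0],
  ],
  turn=[
    [0,0,0.089],
    [0,0,0.089],
    [0,0,0.089],
    [0,0,0],
    [0,0,0],
    [0,0,0],
    [0,0,0],
    [0,0,0],
    [0,0,0],
    [0,0,0],
    [0,0,0],
    [0,0,0],
  ],
)

```text
time_s: 46.73
position: [0.4142, 0.0858, 0.1959]
tool_rot: [[-0.151, 0.989, -0.003], [0.989, 0.151, 0.0], [0.001, -0.003, -1.0]]
ft_force: [1.5, -0.4, -2.1]
grip_width: 0.0336
gripper_force: 40.3
```

Call:
move_arm(
  jaw=[2.5,2.5,2.5,2.5,2.5,2.5,2.5,2.5,2.5,2.5],
  dp=[
    [3.9,0.97,0],
    [3.9,0.97,0],
    [3.9,0.97,0],
    [3.9,0.97,0],
    [3.9,0.97,0],
    [3.9,0.97,0],
    [1,0.25,0],
    [0,0,0],
    [0,0,0],
    [0,0,0],
  ],
  turn=[
    [0,0,0],
    [0,0,0],
    [0,0,0],
    [0,0,0],
    [0,0,0],
    [0,0,0],
    [0,0,0],
    [0,0,0],
    [0,0,0],
    [0,0,0],
  ],
)

```text
time_s: 47.57
position: [0.4381, 0.333, 0.1965]
tool_rot: [[-0.15, 0.989, -0.002], [0.989, 0.15, -0.001], [-0.001, -0.002, -1.0]]
ft_force: [0.3, -0.0, -1.7]
grip_width: 0.0335
gripper_force: 40.3
```

```bash
python3 - <<'E'
from h import *
plan([.4389,.3346,.1145],8.65)
E
```

```text
turn total [-0.0023  0.001  -0.0003] rows 1 per [-0.0023  0.001  -0.0003]
dp total cm [0.15 0.1  8.2 ] rows 3 per [0.05  0.034 2.734]
pos [0.4381 0.333  0.1965] yaw y 8.63 z [-0.002 -0.001 -1.   ] q [25. 23. 78. -0. 79. 16.] t 47.5667 grip 0.033492507349545744 40.330790877342224 ft [ 0.3 -0.  -1.7]
```

Call:
move_arm(
  jaw=[2.5,2.5,2.5,2.5,2.5,2.5,2.5,2.5],
  dp=[
    [0.15,0.1,2],
    [0,0,2.5],
    [0,0,2],
    [0,0,1],
    [0,0,0.6],
    [0,0,0.2],
    [0,0,0],
    [0,0,0],
  ],
  turn=[
    [0,0,0],
    [0,0,0],
    [0,0,0],
    [0,0,0],
    [0,0,0],
    [0,0,0],
    [0,0,0],
    [0,0,0],
  ],
)

```text
time_s: 48.23
position: [0.4396, 0.3358, 0.1155]
tool_rot: [[-0.151, 0.989, 0.002], [0.989, 0.151, 0.001], [0.001, 0.002, -1.0]]
ft_force: [0.2, -1.0, -0.8]
grip_width: 0.0339
gripper_force: 40.3
```

Call:
move_arm(
  jaw=[2.5,2.5,2.5,2.5],
  dp=[
    [-0.1,-0.05,0.15],
    [0,0,0.15],
    [0,0,0],
    [0,0,0],
  ],
  turn=[
    [0,0,0],
    [0,0,0],
    [0,0,0],
    [0,0,0],
  ],
)

```text
time_s: 48.57
position: [0.439, 0.3348, 0.1123]
tool_rot: [[-0.151, 0.989, 0.001], [0.989, 0.151, 0.0], [0.0, 0.001, -1.0]]
ft_force: [-1.7, -2.1, 4.8]
grip_width: 0.0334
gripper_force: 41.1
```

Back on the bed. I'll release, rise and check.

Call:
move_arm(
  jaw=[5,5,5,5,5,5,5,5,5,5,5,5],
  dp=[
    [0,0,0],
    [0,0,0],
    [0,0,0],
    [0,0,0],
    [0,0,-1],
    [0,0,-2],
    [0,0,-4],
    [0,0,-4],
    [0,0,-4],
    [0,0,-4],
    [0,0,0],
    [0,0,0],
  ],
  turn=[
    [0,0,0],
    [0,0,0],
    [0,0,0],
    [0,0,0],
    [0,0,0],
    [0,0,0],
    [0,0,0],
    [0,0,0],
    [0,0,0],
    [0,0,0],
    [0,0,0],
    [0,0,0],
  ],
)

```text
time_s: 49.57
position: [0.4391, 0.335, 0.3043]
tool_rot: [[-0.151, 0.988, 0.005], [0.989, 0.151, 0.002], [0.002, 0.005, -1.0]]
ft_force: [0.5, 0.1, -0.5]
grip_width: 0.05
gripper_force: 0.0
```

```bash
python3 - <<'E'
from h import *
o,im,d=shot('wrist')
m=cams.outline_of('wrist','scanner_mid')
for x in m[:1]: print(toppose('wrist',o,d,x['mask'],.13,.16))
o,im,d=shot('side'); cr=im[120:390,240:440]; cv2.imwrite('pics/final.png',cv2.resize(cr,None,fx=2.2,fy=2.2)[:,:,::-1])
plan()
E
```

```text
(6368, array([438.6, 335.6]), array([ 47.8, 149. ]), 8.7, np.float64(144.3))
pos [0.4383 0.3345 0.3004] yaw y 8.68 z [-0.002 -0.001 -1.   ] q [25. 20. 66. -0. 94. 16.] t 49.7167 grip 0.05025176181253812 0.0 ft [-0.5 -0.1 -0.1]
```

View pics/final.png

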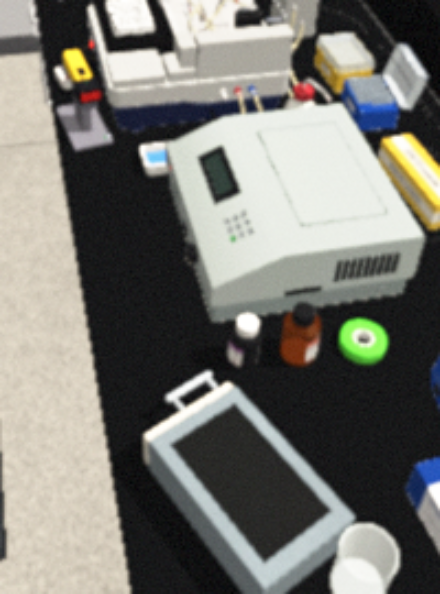

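The scanner is back on its cradle at (80,75), within 2 mm of where it lay. The drawer is shut and the bench is clear of boxes, so I'm handing in.

```bash
python3 -c "
from rig import ticket
print(ticket.close_job())"
```

```text
the job is handed in; nothing more can be done
None
```

The job is handed in, but the hand-in gave no verdict: all three boxes lie flat in their own bays, the drawer is shut, the scanner was held still on the label for 2 s and is back on its cradle, and I had no direct confirmation of the scan.

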